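# Clear the tall key tag and lock the upper desk tray onto the lower one

## Task

A room key on a tall red tag has been left standing in the lower desk tray, so nothing can be stacked on it: put that key upright, right down in the free pocket of the key stand. Then stack the upper tray, which is waiting on the red guest book, on the lower tray: tuck its two side tongues under the two brass keepers with the tray tilted, lower the other side and feel for the socket bar, which may be clamped a few millimetres to either side, until both corner lugs drop into their sockets, and leave it level, fully home and released. Do not slam or force the trays, and leave the other keys and things on the desk where they are.

Things in the scene. Friction and masses are not known exactly. Their poses are not given: they have to be found in the camera images.
- key_tag_centre (a point): Centre of the loose red key tag: upright block 40 mm along its x, 22 mm along its y, 78 mm tall, brass top, a flat brass key on its +x end. About 110 g. It starts standing on the lower tray's floor (8 mm above the counter) and stands 31 mm above that tray's rim. Pinch it across its 22 mm.
- free_pocket (a point): Middle of the floor of the empty pocket of the key stand (fixed block 200 mm along x, 64 mm along y, 40 mm tall). Pocket 46 mm along x, 28 mm along y, 34 mm deep, floor 6 mm above the counter. The tag goes in upright, its x along the pocket's x, either way round; its centre is then 39 mm above this point. The other tags stand 62 and 124 mm along -x.
- tray_handle (a point): Grip point in the upper tray's handle board, 80 mm above the tray's underside. Board 12 mm thick along x, 90 mm long along y, top 15 mm above this point, clear of the tray's walls by 40 mm below it. x, y, z are the tray's axes (z up). The tray starts level on a fixed red guest book 30 mm thick.
- upper_tray: Loose upper tray, about 0.55 kg; origin mid-underside, 80 mm below tray_handle. Body 136 mm (x) by 180 mm (y), walls 40 mm tall. Two brass tongues stick out of its -x side, flush with the underside: 8 mm thick, 24 mm wide, at y = +-60 mm, ending at x = -86 mm. Two brass lugs 14 x 14 mm reach 14 mm below the underside at x = +60, y = +-72 mm.
- tray_lugs (a point): Point midway between the tips of the upper tray's two lugs: x = +60 mm, y = 0, 94 mm below tray_handle, tray axes.
- lower_tray: Fixed lower tray, 150 mm (x) by 180 mm (y), rim 55 mm above the counter; origin mid-underside. On its -x side, at y = +-60 mm, two brass keepers 30 mm wide: slots open to +x and at both ends, floor level with the rim, 14 mm high, back at x = -90 mm, roofed by a lip 8 mm thick from x = -98 to -77 mm. Its +x rim is the dark socket bar (see point socket_bar_mid).
- socket_bar_mid (a point): Top of the lower tray's +x rim (fixed point, lower tray axes, 55 mm up, x = +60 mm), where the middle of the socket bar would nominally be. The bar is clamped up to 6 mm to either side of it along y; how far is not reported: feel for it. Bar 30 mm wide, 176 mm long, with two sockets 17 x 17 mm, 19 mm deep, 72 mm either side of the bar's middle.
- stack_home (a point): Where tray_handle lies, axes alike, when the upper tray is home with a centred socket bar (else up to 8 mm along y): 135 mm above the counter, upper underside on lower rim. Lugs have 1.5 mm play all round, tongues 4 mm behind. A level tray cannot enter the keepers (lugs strike the rim); its +x side tilted up 7 to 14 degrees, the tongues slide in under the lips.
- tag_a_centre (a point): Centre of the green key tag standing in the stand's end pocket, 40 x 22 x 78 mm; leave it.
- tag_b_centre (a point): Centre of the blue key tag standing in the stand's middle pocket, 40 x 22 x 78 mm; leave it.
- bottle: Tall green bottle, 72 mm across, 270 mm tall, origin under its base; leave it.
- tankard: Pewter tankard, 86 mm across plus a handle, 120 mm tall, origin under its base; leave it.
- pot: Small copper pot, 120 mm across, 75 mm tall, origin under its base; leave it.
- doorstop: Horseshoe-shaped iron doorstop lying flat, about 130 by 120 mm, 18 mm tall, origin under its middle; leave it.
- bell: Brass desk bell on a wooden base, 84 mm across, 58 mm tall, origin under its base; leave it.
- key_tag: Underside of the red key tag: origin in the middle of its underside, 39 mm below key_tag_centre, same axes.
Mind the look-alikes: they are no part of the job. What is shaped like the upper_tray but turquoise is not meant.

How it is judged:
By the outcome, as a careful person would: the job done as asked, in the order asked, and still so for the second after the job is handed in, with the robot touching nothing.
It also fails if it takes over 61 s, if anything falls off the work surface, if the arm or the gripper's body presses on something with over 40 N, if the wrist force passes 120 N, or if a joint passes its speed limit or range.

## Robot

A 7-joint arm with a two-finger parallel gripper is mounted at the origin on the work surface. World frame = base frame: x ahead of the robot, y to its left, z up, the work surface at z = 0. Lengths are in m, angles in rad, forces in N, time in s.
With the tool pointing down it reaches from about 0.425 to 0.925 m from the base axis. Payload 6.8 kg.
Tool frame: the origin (TCP) lies midway between the tips of the shut fingers; the grasp point (between the pads) lies 19 mm behind it; z points along the fingers, y is the direction in which the jaws open and shut (so a half turn about z gives the same grasp; the last joint's range is limited). The gripper opens to 85 mm and grips with 20 to 120 N. Pads are 22 mm wide; open, the fingers measure 114 mm over their backs; the gripper's body (76 mm by 85 mm) begins 54 mm behind the grasp point. The pads swing forward as they close: fully open they stand 13 mm farther back than shut.
Start: joints at [1.104, 0.477, 0.022, 1.555, -0.011, 1.109, -0.083], TCP at [0.237, -0.632, 0.231] pointing down, gripper open.
Joint ranges: [-2.96, 2.96], [-0.34, 2.1], [-1.41, 1.46], [0.24, 2.44], [-1.37, 4.51], [0.17, 1.92], [-2.96, 2.96]. Speed limits (rad/s): [2.39, 2.39, 3.14, 3.14, 3.14, 3.14, 3.14].

## Interface

Orientations are given as a unit quaternion [w, x, y, z].
In Python, from station import * gives the robot as it stands. The module is installed in compiled form; this text tells all that it offers.
- The arm moves only by the tool jog_arm, never from a script. Its arguments are lists of equal length, an entry for each row: "dp": the shift along the tool's x, y, z in units of 25 mm (1.0 is 25 mm), a list of three; "angular": the turn, a rotation vector about the tool's x, y, z in units of 5 degrees (1.0 is 5 degrees), a list of three; "claw": the finger opening in mm, from 0 to 85.4. A call has exactly 5 rows; each row is the pose to reach, as a shift and turn from the pose commanded when the call began, along the tool's axes at that moment; what a row does not reach only later rows make up. A row lasts 1/10 s, in which the tool goes at most 50 mm and 8.59 degrees, less where a joint would pass 70% of its speed; a pose out of reach is approached as far as the arm can. A call with a gripper value outside its range is refused whole. The fingers move at their own pace and stop on an object; "grip_force" is the grip in N (left out, the last holds). Time passes only in rows, so rows that repeat a pose let the fingers close, or fill a call up. It gives the time, the measured TCP pose, the force and the opening at its end, in the units of the state.
- get_obs(): the state, without advancing time (a new reading comes with each control period).
- read_camera(name): name is "scene" or "top" or "wrist"; returns a dict with "pixels" (384x512x3 uint8, blue, green, red), "camera_matrix" (3x3 intrinsics, pixels), "k1" (the pictures are not rectified: a ray, as slopes to the right and down, at radius r is drawn at 1 + k1 r^2 times it, then the intrinsics apply), "rvec" (rotation vector, rad) and "tvec" (3), from world to camera coordinates, as OpenCV has them. Camera axes: x right, y down, z forward; pixel columns grow to the right and rows downward; lengths in m; the calibration is good to about 2 mm. A picture is of the moment at which its call begins. There is no depth.
- hand_in(): hands the job in, once; it reports no verdict.
The state is a dict: "t": time; "q": joint angles; "joint_vel": joint speeds; "joint_torque": joint torques, N m; "eef_pos": TCP position; "tool_rot": TCP orientation; "contact_force": force on the tool from outside, world axes, zero at the start; "torque": the same for the moment, N m; "gripper_width": opening from 0.0 (shut) to 1.0 (fully open).
Only numpy, scipy, OpenCV 4.12 (cv2) and the standard library are available. Lean on these libraries where they do the work, as an engineer would, in place of code of your own. Each camera call takes 0.05 s, during which the arm holds its last target.

## Working session

There is one attempt and no reset: what is moved stays moved. The work goes in short steps, Python scripts to look and compute and a tool call to move; the robot and the scene stay as the last step left them, time stands still between calls to the robot, and variables do not carry over. Pictures are saved under pics/ and viewed, and the job is handed in when it is done.

Besides the shell and the picture viewer there is one more tool, called after "Call:" by a JSON object that holds its "op" and its "data", one argument or row to a line. jog_arm: Moves the arm, as the interface text tells. Its arguments: {"type":"object","properties":{"dp":{"type":"array","items":{"type":"array","items":{"type":"number"}}},"angular":{"type":"array","items":{"type":"array","items":{"type":"number"}}},"claw":{"type":"array","items":{"type":"number"}},"grip_force":{"type":"number"}},"required":["dp","angular","claw"]}

```bash
mkdir -p pics; cat > h.py <<'E'
import numpy as np, cv2
from station import *
from scipy.spatial.transform import Rotation as R
def cam(n,save=None):
    c=read_camera(n)
    if save: cv2.imwrite('pics/'+save,c['pixels'])
    return c
def ray(c,u,v):
    K=np.array(c['camera_matrix']);k=float(c['k1'])
    d=np.array([(u-K[0,2])/K[0,0],(v-K[1,2])/K[1,1]])
    p=d.copy()
    for _ in range(50): p=d/(1+k*(p@p))
    Rm=cv2.Rodrigues(np.array(c['rvec'],float).reshape(3))[0];t=np.array(c['tvec'],float).reshape(3)
    o=-Rm.T@t; return o,Rm.T@np.array([p[0],p[1],1.])
def onz(c,u,v,z):
    o,d=ray(c,u,v); return o+d*(z-o[2])/d[2]
def proj(c,P):
    Rm=cv2.Rodrigues(np.array(c['rvec'],float).reshape(3))[0];t=np.array(c['tvec'],float).reshape(3)
    q=Rm@np.array(P,float)+t; p=q[:2]/q[2]; p=p*(1+float(c['k1'])*(p@p)); K=np.array(c['camera_matrix'])
    return np.array([K[0,0]*p[0]+K[0,2],K[1,1]*p[1]+K[1,2]])
E
python3 - <<'E'
from h import *
print(get_obs())
for n in ['scene','top','wrist']:
    c=cam(n,n+'0.png'); o,d=ray(c,256,192); print(n,o,d,c['k1'],np.array(c['camera_matrix'])[0,0])
E
```

```text
{'t': 0.0, 'q': array([ 1.10389541,  0.47781775,  0.02237533,  1.55645045, -0.01155934,
        1.10931148, -0.08311131]), 'joint_vel': array([-0.00029606, -0.00041666,  0.00018497,  0.00125407, -0.00027707,
        0.00120632, -0.00018408]), 'joint_torque': array([-5.14297535e-04, -5.96445680e+01,  1.60787936e+00, -2.81189203e+01,
        1.26033212e-02,  9.27667221e-03, -2.54872288e-05]), 'eef_pos': array([ 0.23679869, -0.63146263,  0.23031499]), 'tool_rot': array([-9.04111769e-04,  9.83954690e-01,  1.78416100e-01, -2.15967916e-04]), 'contact_force': array([-0.38037232, -0.2642557 , -0.55616804]), 'torque': array([-0.03518772,  0.0104923 ,  0.01404793]), 'gripper_width': 0.9982862782063867}
scene [ 1.18414388 -0.44369567  0.89071383] [-0.55164287  0.47515425 -0.6856426 ] -0.06307232930347481 369.0439827196144
top [0.25065662 0.0868729  1.68501275] [ 0.17602605 -0.00192462 -0.98438886] -0.1825280079440389 474.3882463924087
wrist [ 0.31145334 -0.60323382  0.37364246] [-0.30461869 -0.10920994 -0.94627511] 0.02216822121603722 285.3993000411126
```

View pics/scene0.png

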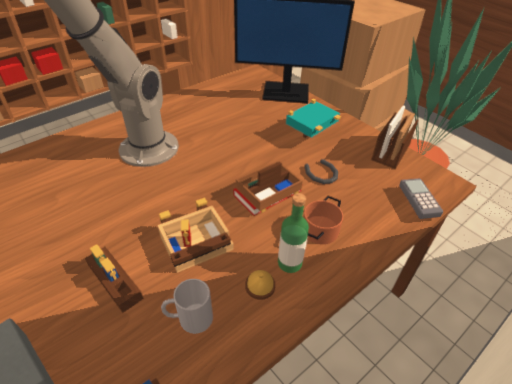

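View pics/top0.png

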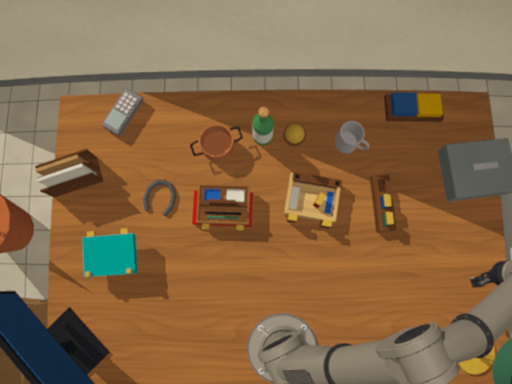

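```bash
python3 - <<'E'
from h import *
a=cv2.imread('pics/top0.png'); cv2.imwrite('pics/t1.png',cv2.resize(a[160:240,180:310],None,fx=6,fy=6,interpolation=cv2.INTER_CUBIC))
cv2.imwrite('pics/t2.png',cv2.resize(a[160:240,275:405],None,fx=6,fy=6,interpolation=cv2.INTER_CUBIC))
a=cv2.imread('pics/scene0.png'); cv2.imwrite('pics/s1.png',cv2.resize(a[150:310,80:310],None,fx=3.4,fy=3.4,interpolation=cv2.INTER_CUBIC))
E
```

```text
(no output)
```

View pics/t1.png

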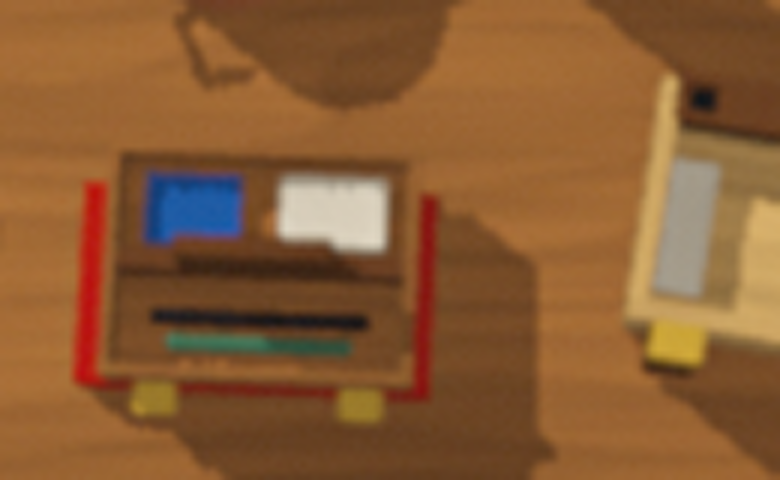

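View pics/t2.png

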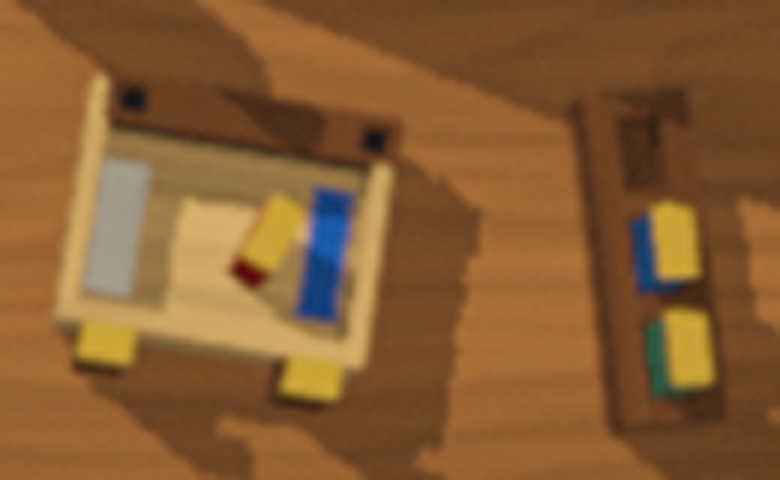

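View pics/s1.png

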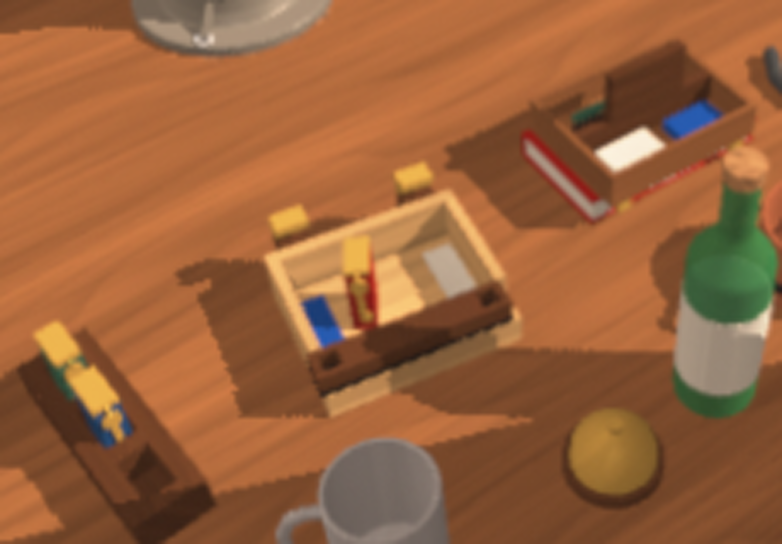

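```bash
python3 - <<'E'
from h import *
c=cam('top')
def T(x,y,z): return onz(c,(x+.5)/6-.5+275,(y+.5)/6-.5+160,z)
def T1(x,y,z): return onz(c,(x+.5)/6-.5+180,(y+.5)/6-.5+160,z)
pr=lambda n,p:print(n,np.round(p,4))
pr('tagtop',T(274,236,.086))
pr('tag axis a',T(289,203,.086));pr('b',T(254,277,.086))
s1,s2=T(133,98,.055),T(375,140,.055)
pr('sock+y',s1);pr('sock-y',s2);print(np.linalg.norm(s1-s2),(s1+s2)/2, np.degrees(np.arctan2(*(s1-s2)[:2]*[-1,1])))
k1,k2=T(106,340,.077),T(311,378,.077); pr('keeper lips',k1);pr('k',k2); print(np.linalg.norm(k1-k2),(k1+k2)/2)
pr('pocket top',T(640,152,.04));pr('blue top',T(676,242,.084)); pr('green top',T(690,348,.084))
pr('stand corners',[T(580,102,.04),T(688,92,.04),T(722,415,.04),T(615,430,.04)])
pr('tray corner walls z.07',[T1(120,153,.07),T1(408,160,.07),T1(412,383,.07),T1(108,360,.07)])
pr('handle',[T1(120,270,.125),T1(403,280,.125)])
pr('tongues',[T1(154,400,.038),T1(360,406,.038)])
E
```

```text
tagtop [ 0.5096 -0.1361  0.086 ]
tag axis a [ 0.5287 -0.1454  0.086 ]
b [ 0.4862 -0.1238  0.086 ]
sock+y [ 0.5977 -0.0604  0.055 ]
sock-y [ 0.5709 -0.2022  0.055 ]
0.14437039346233144 [ 0.58431008 -0.13129797  0.055     ] -10.711419014574313
keeper lips [ 0.4524 -0.039   0.077 ]
k [ 0.4288 -0.1557  0.077 ]
0.11900084073656371 [ 0.44062406 -0.09735729  0.077     ]
pocket top [ 0.5647 -0.3648  0.04  ]
blue top [ 0.5031 -0.3709  0.084 ]
green top [ 0.4413 -0.3756  0.084 ]
stand corners [[ 0.5955 -0.33    0.04  ]
 [ 0.601  -0.3967  0.04  ]
 [ 0.4065 -0.4055  0.04  ]
 [ 0.399  -0.3403  0.04  ]]
tray corner walls z.07 [[0.5664 0.2796 0.07  ]
 [0.5601 0.1126 0.07  ]
 [0.4306 0.1116 0.07  ]
 [0.4458 0.2856 0.07  ]]
handle [[0.4894 0.2725 0.125 ]
 [0.4819 0.1152 0.125 ]]
tongues [[0.4259 0.2624 0.038 ]
 [0.4211 0.1425 0.038 ]]
```

View pics/wrist0.png

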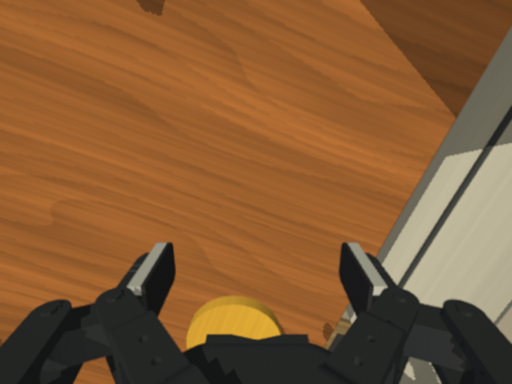

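```bash
cat >> h.py <<'E'
def down(psi,tilt=0.): # psi deg yaw
    return R.from_euler('z',psi,degrees=True)*R.from_euler('x',180,degrees=True)
def Rcur(o): q=o['tool_rot']; return R.from_quat([q[1],q[2],q[3],q[0]])
def plan(P,Rt,o=None):
    o=o or get_obs(); Rc=Rcur(o)
    d=Rc.inv().apply(np.array(P)-o['eef_pos'])/0.025
    w=(Rc.inv()*Rt).as_rotvec(degrees=True)/5
    print('t %.2f'%o['t'],'pos',np.round(o['eef_pos'],4),'dp',np.round(d,3),'ang',np.round(w,3),'F',np.round(o['contact_force'],2),'w',round(o['gripper_width'],3))
    return d,w
E
python3 - <<'E'
from h import *
plan([.505,-.137,.23],down(-27))
E
```

```text
t 0.20 pos [ 0.2369 -0.6317  0.2307] dp [ 16.989 -14.762   0.043] ang [-1.100e-02  6.000e-03  9.511e+00] F [ 0.47 -0.03 -0.22] w 1.0
```

Call:
{"op": "jog_arm", "data": {
  "dp": [
    [1.4, -1.2, 0],
    [2.8, -2.4, 0],
    [4.2, -3.6, 0],
    [5.6, -4.8, 0],
    [7.0, -6.0, 0]
  ],
  "angular": [
    [0, 0, 0.8],
    [0, 0, 1.6],
    [0, 0, 2.4],
    [0, 0, 3.2],
    [0, 0, 4.0]
  ],
  "claw": [85, 85, 85, 85, 85],
  "grip_force": 40
}}

```text
t: 0.7
eef_pos: [0.3488, -0.4283, 0.2313]
tool_rot: [-0.0, 1.0, 0.003, 0.0]
contact_force: [1.0, -0.2, 0.4]
gripper_width: 0.994
```

```bash
python3 - <<'E'
from h import *
plan([.505,-.137,.23],down(-27))
E
```

```text
t 0.70 pos [ 0.3488 -0.4283  0.2313] dp [  6.326 -11.611   0.052] ang [-0.000e+00 -1.000e-03  5.477e+00] F [ 0.98 -0.25  0.42] w 0.994
```

Call:
{"op": "jog_arm", "data": {
  "dp": [
    [0.9, -1.6, 0],
    [1.8, -3.2, 0],
    [2.7, -4.9, 0],
    [3.6, -6.5, 0],
    [4.5, -8.2, 0]
  ],
  "angular": [
    [0, 0, 0.8],
    [0, 0, 1.6],
    [0, 0, 2.4],
    [0, 0, 3.2],
    [0, 0, 4.0]
  ],
  "claw": [85, 85, 85, 85, 85]
}}

```text
t: 1.2
eef_pos: [0.4592, -0.2225, 0.2315]
tool_rot: [0.0, 0.985, -0.171, 0.0]
contact_force: [0.2, -0.6, -0.9]
gripper_width: 0.993
```

```bash
python3 - <<'E'
from h import *
plan([.505,-.137,.23],down(-27))
E
```

```text
t 1.20 pos [ 0.4592 -0.2225  0.2315] dp [ 0.575 -3.837  0.058] ang [ 0.002 -0.005  1.473] F [ 0.22 -0.63 -0.9 ] w 0.993
```

Call:
{"op": "jog_arm", "data": {
  "dp": [
    [0.2, -1.3, 0],
    [0.4, -2.6, 0],
    [0.58, -3.84, 0],
    [0.58, -3.84, 0],
    [0.58, -3.84, 0]
  ],
  "angular": [
    [0, 0, 0.6],
    [0, 0, 1.2],
    [0, 0, 1.47],
    [0, 0, 1.47],
    [0, 0, 1.47]
  ],
  "claw": [60, 45, 45, 45, 45]
}}

```text
t: 1.7
eef_pos: [0.5044, -0.1379, 0.2312]
tool_rot: [0.0, 0.973, -0.231, -0.0]
contact_force: [-0.1, -0.2, 0.7]
gripper_width: 0.524
```

```bash
python3 - <<'E'
from h import *
plan([.505,-.137,.23],down(-27))
c=cam('wrist','w1.png')
cv2.imwrite('pics/w1b.png',cv2.resize(c['pixels'],None,fx=1.5,fy=1.5,interpolation=cv2.INTER_CUBIC))
E
```

```text
t 1.70 pos [ 0.5044 -0.1379  0.2312] dp [ 0.006 -0.043  0.046] ang [0.003 0.004 0.064] F [-0.07 -0.22  0.71] w 0.524
```

View pics/w1b.png

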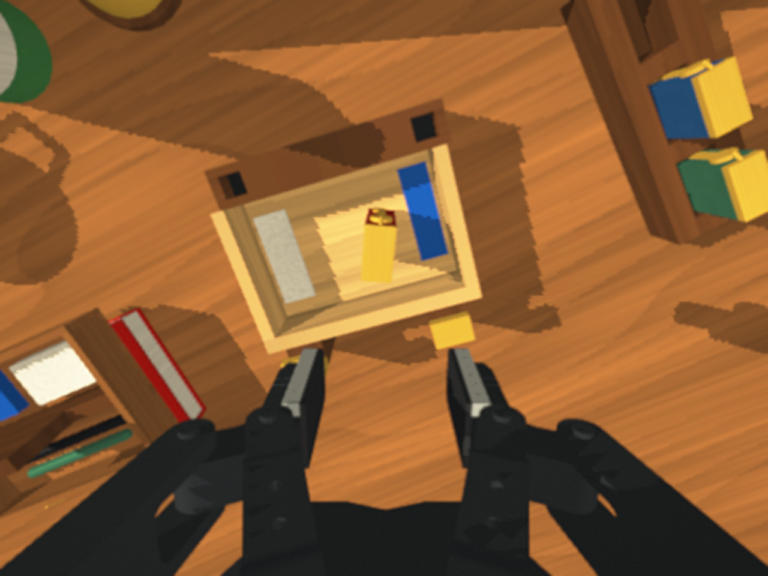

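```bash
cat >> h.py <<'E'
def blobs(c,lo,hi,amin=40,hsv=True):
    im=cv2.cvtColor(c['pixels'],cv2.COLOR_BGR2HSV)
    m=cv2.inRange(im,np.array(lo),np.array(hi))
    cs,_=cv2.findContours(m,cv2.RETR_EXTERNAL,cv2.CHAIN_APPROX_NONE)
    return [k for k in cs if cv2.contourArea(k)>amin]
def rectz(c,k,z):
    P=cv2.approxPolyDP(k,2,True).reshape(-1,2)
    W=np.array([onz(c,u,v,z)[:2] for u,v in k.reshape(-1,2)],np.float32)*1000
    (cx,cy),(w,h),a=cv2.minAreaRect(W)
    if w<h: w,h,a=h,w,a+90
    a=(a+90)%180-90
    return np.array([cx,cy]),(w,h),a
E
python3 - <<'E'
from h import *
c=cam('wrist')
im=cv2.cvtColor(c['pixels'],cv2.COLOR_BGR2HSV)
print(im[170,252],im[220,302],im[180,255],im[140,170],im[150,225], im[160,222])
for k in blobs(c,(20,190,140),(32,255,255)):
    M=cv2.moments(k); print(cv2.boundingRect(k),cv2.contourArea(k),[ (np.round(x,1)) for x in rectz(c,k,.086)])
print('dark')
for k in blobs(c,(0,0,0),(180,255,45),20):
    x,y,w,h=cv2.boundingRect(k)
    if y<220: print((x,y,w,h),[ (np.round(x,1)) for x in rectz(c,k,.055)])
E
```

```text
[ 23 190 242] [ 22 190 243] [ 22 190 242] [ 17 147 168] [ 22 136 250] [ 23 133 252]
(288, 210, 26, 17) 128.5 [array([ 436.3, -157.7]), array([26.4, 18.2]), np.float64(80.7)]
(242, 168, 18, 19) 104.5 [array([ 504.5, -131.8]), array([19.6, 17.7]), np.float64(-26.8)]
(481, 100, 30, 47) 118.5 [array([ 444.2, -373.2]), array([41.6, 24. ]), np.float64(3.5)]
(462, 98, 29, 10) 87.0 [array([ 472.3, -357.5]), array([25.7,  6.6]), np.float64(71.9)]
(442, 40, 29, 11) 51.5 [array([ 529.7, -353.2]), array([24.2,  4.3]), np.float64(81.5)]
(461, 38, 39, 53) 1042.0 [array([ 505.7, -368.7]), array([43.5, 23.6]), np.float64(3.9)]
dark
(150, 116, 13, 15) [array([598.1, -63.4]), array([14.4,  8.7]), np.float64(-9.7)]
(274, 76, 15, 18) [array([ 572.2, -201.6]), array([14.6, 13.7]), np.float64(-11.9)]
```

```bash
python3 - <<'E'
from h import *
c=cam('wrist')
for k in blobs(c,(20,165,150),(32,255,255)):
    for z in (.086,.084,.077): print(cv2.boundingRect(k),cv2.contourArea(k),z,[ (np.round(x,1)) for x in rectz(c,k,z)])
# lower tray corners by hand full-res crop
cv2.imwrite('pics/w1c.png',cv2.resize(c['pixels'][60:240,130:330],None,fx=4,fy=3.33,interpolation=cv2.INTER_CUBIC))
E
```

```text
(286, 208, 29, 24) 447.0 0.086 [array([ 436.1, -158. ]), array([28.5, 23. ]), np.float64(79.8)]
(286, 208, 29, 24) 447.0 0.084 [array([ 435.1, -157.9]), array([28.7, 23.1]), np.float64(79.8)]
(286, 208, 29, 24) 447.0 0.077 [array([ 431.8, -157.5]), array([29.4, 23.7]), np.float64(79.8)]
(239, 144, 23, 45) 767.5 0.086 [array([ 514.8, -137.4]), array([46.7, 21.7]), np.float64(-31.6)]
(239, 144, 23, 45) 767.5 0.084 [array([ 514.3, -137.1]), array([47. , 21.8]), np.float64(-31.6)]
(239, 144, 23, 45) 767.5 0.077 [array([ 512.9, -136.2]), array([48.2, 22.4]), np.float64(-31.6)]
(459, 98, 53, 48) 1192.0 0.086 [array([ 453.3, -369.3]), array([63.9, 32.7]), np.float64(17.9)]
(459, 98, 53, 48) 1192.0 0.084 [array([ 452.5, -370.7]), array([64.4, 32.9]), np.float64(17.9)]
(459, 98, 53, 48) 1192.0 0.077 [array([ 449.5, -375.4]), array([65.9, 33.7]), np.float64(17.9)]
(441, 38, 58, 53) 1335.5 0.086 [array([ 508.8, -361.4]), array([50.5, 37.9]), np.float64(3.4)]
(441, 38, 58, 53) 1335.5 0.084 [array([ 508.3, -362.7]), array([50.9, 38.2]), np.float64(3.4)]
(441, 38, 58, 53) 1335.5 0.077 [array([ 506.7, -367.2]), array([52.1, 39.1]), np.float64(3.4)]
```

View pics/w1c.png

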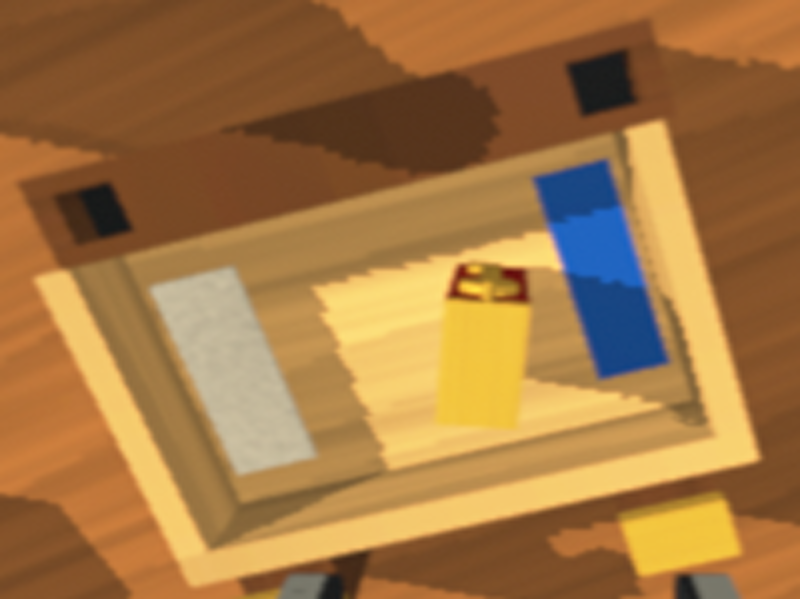

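```bash
python3 - <<'E'
from h import *
c=cam('wrist')
def T(x,y,z): return onz(c,(x+.5)/4-.5+130,(y+.5)/3.33-.5+60,z)[:2]*1000
q=np.array([T(*p,.086) for p in [(445,302),(530,304),(519,428),(437,427)]])
print('tag',q.mean(0),[np.linalg.norm(q[i]-q[i-1]) for i in range(4)],[np.degrees(np.arctan2(*(q[i]-q[j])[::-1])) for i,j in((0,3),(1,2))])
w=np.array([T(*p,.055) for p in [(38,278),(190,586),(760,459),(666,122)]])
print('wall corners',w.round(1),[np.linalg.norm(w[i]-w[i-1]).round(1) for i in range(4)])
b=np.array([T(*p,.055) for p in [(20,185),(67,266),(671,117),(648,20)]])
print('bar corners',b.round(1),[np.linalg.norm(b[i]-b[i-1]).round(1) for i in range(4)],b.mean(0))
s=np.array([[T(*p,.055) for p in Q] for Q in [[(57,197),(111,182),(131,230),(78,245)],[(568,64),(628,50),(635,102),(581,116)]]])
print('sockets',s.mean(1),s.mean((0,1)))
d=s[0].mean(0)-s[1].mean(0); print(np.linalg.norm(d),np.degrees(np.arctan2(d[1],d[0]))-90)
d=w[1]-w[2];print(np.degrees(np.arctan2(d[1],d[0]))-90)
for i,j in((0,1),(3,2)): d=w[i]-w[j];print(np.degrees(np.arctan2(d[1],d[0])))
for i,j in((1,2),(0,3)): d=b[i]-b[j];print('bar',np.degrees(np.arctan2(d[1],d[0]))-90)
E
```

```text
tag [ 511.46473742 -135.97178727] [np.float64(40.314740570603604), np.float64(21.656096307951284), np.float64(40.02883643809991), np.float64(21.793146298172275)] [np.float64(-30.90986727353661), np.float64(-30.733233708982375)]
wall corners [[ 587.8  -35.2]
 [ 470.8  -12. ]
 [ 437.1 -189.7]
 [ 554.  -212. ]] [np.float64(180.0), np.float64(119.3), np.float64(180.9), np.float64(119.0)]
bar corners [[ 615.   -48.1]
 [ 587.5  -44.6]
 [ 554.8 -213.8]
 [ 583.3 -220.2]] [np.float64(175.0), np.float64(27.7), np.float64(172.3), np.float64(29.2)] [ 585.18101032 -131.67593517]
sockets [[ 598.44995441  -60.83789826]
 [ 572.09003873 -202.05603369]] [ 585.26999657 -131.44696597]
143.6572550509474 -10.573208616956606
-10.719948321859988
-11.228856069013826
-10.817836472004272
bar -10.937962518967566
bar -10.437983433567211
```

```bash
python3 - <<'E'
from h import *
plan([.5115,-.136,.053],down(-30.8))
E
```

```text
t 1.90 pos [ 0.5037 -0.1398  0.2312] dp [ 0.21  -0.279  7.129] ang [0.006 0.001 0.776] F [ 0.55  0.07 -0.16] w 0.525
```

```bash
python3 - <<'E'
from h import *
for i in range(4):
    o=get_obs(); print(o['t'],o['eef_pos'].round(4),o['tool_rot'].round(4)); c=cam('wrist'); print(ray(c,256,192)[0])
E
```

```text
1.9 [ 0.5037 -0.1398  0.2312] [ 3.000e-04  9.725e-01 -2.328e-01 -1.000e-04]
[ 0.57474832 -0.17539614  0.37446763]
1.95 [ 0.5038 -0.1396  0.2313] [ 2.000e-04  9.725e-01 -2.327e-01 -1.000e-04]
[ 0.57481831 -0.17526734  0.3745103 ]
2.0 [ 0.5039 -0.1394  0.2313] [ 1.000e-04  9.726e-01 -2.326e-01 -0.000e+00]
[ 0.57491125 -0.17507026  0.37454153]
2.05 [ 0.504  -0.1392  0.2314] [ 1.000e-04  9.726e-01 -2.325e-01  0.000e+00]
[ 0.57500843 -0.17485145  0.37456101]
```

Call:
{"op": "jog_arm", "data": {
  "dp": [
    [0.1, -0.1, 1.0],
    [0.2, -0.28, 2.5],
    [0.2, -0.28, 4.0],
    [0.2, -0.28, 4.8],
    [0.2, -0.28, 5.0]
  ],
  "angular": [
    [0, 0, 0.4],
    [0, 0, 0.78],
    [0, 0, 0.78],
    [0, 0, 0.78],
    [0, 0, 0.78]
  ],
  "claw": [45, 45, 45, 45, 45]
}}

```text
t: 2.6
eef_pos: [0.5101, -0.1342, 0.1039]
tool_rot: [0.0, 0.964, -0.265, -0.002]
contact_force: [-0.1, -0.6, 0.9]
gripper_width: 0.526
```

```bash
python3 - <<'E'
from h import *
plan([.5115,-.136,.053],down(-30.8))
c=cam('wrist')
cv2.imwrite('pics/w2.png',c['pixels'])
plan([.5115,-.136,.053],down(-30.8))
E
```

```text
t 2.60 pos [ 0.5101 -0.1342  0.1039] dp [0.094 0.029 2.035] ang [0.019 0.051 0.019] F [-0.05 -0.64  0.91] w 0.526
t 2.65 pos [ 0.5108 -0.1344  0.1047] dp [0.062 0.04  2.067] ang [0.013 0.034 0.018] F [-0.34  0.06 -0.3 ] w 0.528
```

View pics/w2.png

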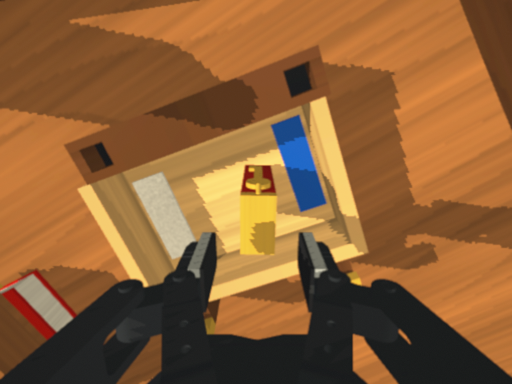

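Call:
{"op": "jog_arm", "data": {
  "dp": [
    [0.06, 0.03, 0.7],
    [0.06, 0.03, 1.4],
    [0.06, 0.03, 1.9],
    [0.06, 0.03, 2.05],
    [0.06, 0.03, 2.05]
  ],
  "angular": [
    [0, 0, 0],
    [0, 0, 0],
    [0, 0, 0],
    [0, 0, 0],
    [0, 0, 0]
  ],
  "claw": [45, 45, 45, 45, 45]
}}

```text
t: 3.15
eef_pos: [0.5131, -0.1358, 0.0553]
tool_rot: [0.0, 0.964, -0.265, 0.0]
contact_force: [0.2, -0.5, 0.1]
gripper_width: 0.527
```

Call:
{"op": "jog_arm", "data": {
  "dp": [
    [0, 0, 0],
    [0, 0, 0],
    [0, 0, 0],
    [0, 0, 0],
    [0, 0, 0]
  ],
  "angular": [
    [0, 0, 0],
    [0, 0, 0],
    [0, 0, 0],
    [0, 0, 0],
    [0, 0, 0]
  ],
  "claw": [15, 15, 15, 15, 15],
  "grip_force": 40
}}

```text
t: 3.65
eef_pos: [0.5136, -0.1359, 0.056]
tool_rot: [-0.0, 0.964, -0.265, 0.001]
contact_force: [-1.2, 0.0, 6.1]
gripper_width: 0.252
```

```bash
python3 - <<'E'
from h import *
plan([.5115,-.136,.053],down(-30.8))
E
```

```text
t 3.65 pos [ 0.5136 -0.1359  0.056 ] dp [-0.069  0.047  0.118] ang [-0.006 -0.017  0.021] F [-1.19  0.05  6.13] w 0.252
```

Call:
{"op": "jog_arm", "data": {
  "dp": [
    [0, 0, -0.3],
    [0, 0, -1],
    [0, 0, -2.3],
    [0, 0, -3.6],
    [0, 0, -4.6]
  ],
  "angular": [
    [0, 0, 0],
    [0, 0, 0],
    [0, 0, 0],
    [0, 0, 0],
    [0, 0, 0]
  ],
  "claw": [15, 15, 15, 15, 15]
}}

```text
t: 4.15
eef_pos: [0.513, -0.1358, 0.1722]
tool_rot: [-0.0, 0.964, -0.265, 0.001]
contact_force: [0.1, -0.5, -1.5]
gripper_width: 0.251
```

```bash
python3 - <<'E'
from h import *
plan([.560,-.366,.17],down(3.5))
E
```

```text
t 4.15 pos [ 0.513  -0.1358  0.1722] dp [6.315 6.958 0.092] ang [-1.000e-03 -1.500e-02 -6.839e+00] F [ 0.12 -0.51 -1.47] w 0.251
```

Call:
{"op": "jog_arm", "data": {
  "dp": [
    [0.8, 0.9, 0],
    [2.0, 2.2, 0],
    [3.4, 3.8, 0],
    [4.8, 5.2, 0],
    [5.8, 6.4, 0]
  ],
  "angular": [
    [0, 0, -1.2],
    [0, 0, -2.6],
    [0, 0, -4.0],
    [0, 0, -5.4],
    [0, 0, -6.5]
  ],
  "claw": [15, 15, 15, 15, 15]
}}

```text
t: 4.65
eef_pos: [0.5558, -0.3503, 0.1704]
tool_rot: [0.0, 1.0, 0.018, 0.0]
contact_force: [-0.1, 0.1, -1.3]
gripper_width: 0.253
```

Call:
{"op": "jog_arm", "data": {
  "dp": [
    [0.4, 0.3, 0],
    [0.45, 0.35, 0],
    [0.45, 0.35, 0],
    [0.45, 0.35, 0],
    [0.45, 0.35, 0]
  ],
  "angular": [
    [0, 0, -0.34],
    [0, 0, -0.34],
    [0, 0, -0.34],
    [0, 0, -0.34],
    [0, 0, -0.34]
  ],
  "claw": [15, 15, 15, 15, 15]
}}

```text
t: 5.15
eef_pos: [0.5674, -0.3542, 0.1703]
tool_rot: [-0.0, 1.0, 0.031, -0.0]
contact_force: [0.5, 0.2, -1.2]
gripper_width: 0.251
```

```bash
python3 - <<'E'
from h import *
plan([.565,-.366,.17],down(3.5))
c=cam('wrist')
cv2.imwrite('pics/w3.png',cv2.resize(c['pixels'],None,fx=1.5,fy=1.5,interpolation=cv2.INTER_CUBIC))
plan([.565,-.366,.17],down(3.5))
E
```

```text
t 5.15 pos [ 0.5674 -0.3542  0.1703] dp [-0.125  0.466  0.01 ] ang [-0.005  0.002  0.019] F [ 0.46  0.17 -1.15] w 0.251
t 5.20 pos [ 0.5674 -0.3545  0.1703] dp [-0.125  0.455  0.013] ang [-0.002  0.001  0.017] F [ 1.29  0.12 -1.67] w 0.251
```

View pics/w3.png

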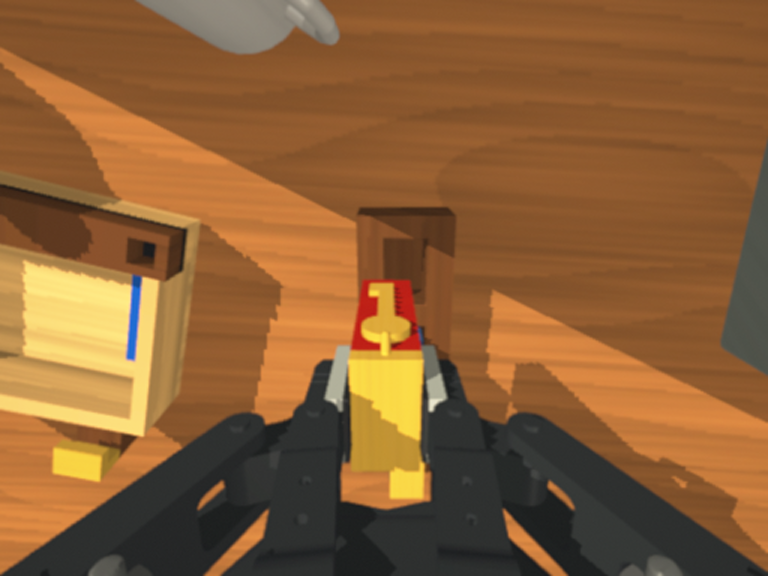

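```bash
python3 - <<'E'
from h import *
c=cam('wrist')
cv2.imwrite('pics/w3c.png',cv2.resize(c['pixels'][130:250,220:320],None,fx=6,fy=5,interpolation=cv2.INTER_CUBIC))
def T(x,y,z): return onz(c,(x+.5)/1.5-.5,(y+.5)/1.5-.5,z)[:2]*1000
o=get_obs(); print(o['eef_pos'])
q=np.array([T(*p,o['eef_pos'][2]+.030) for p in [(352,352),(421,352),(420,470),(350,470)]]); print(q.round(1),q.mean(0))
E
```

```text
[ 0.56740471 -0.35477385  0.17032085]
[[ 587.9 -342.9]
 [ 589.1 -363.1]
 [ 547.  -366.5]
 [ 545.5 -343.9]] [ 567.37131406 -354.07755971]
```

View pics/w3c.png

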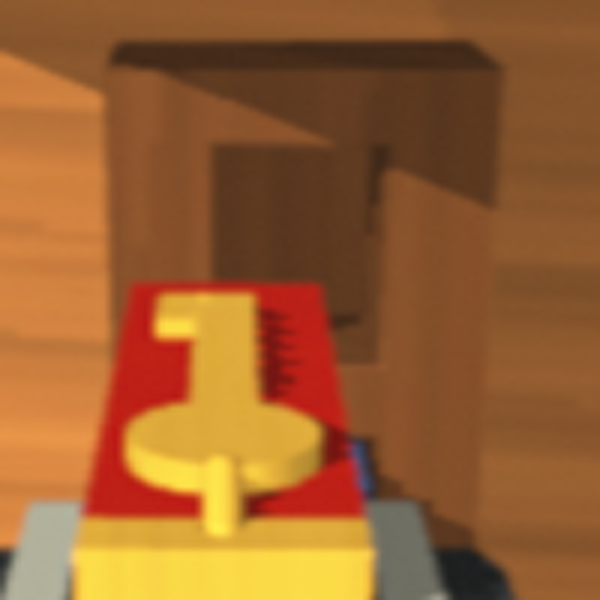

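```bash
python3 - <<'E'
from h import *
c=cam('wrist')
def T(x,y,z=.04): return onz(c,(x+.5)/6-.5+220,(y+.5)/5-.5+130,z)[:2]*1000
for n,p in dict(pfl=(212,143),pfr=(389,145),pnr=(378,363),sl=(108,64),sr=(500,66),sr2=(478,500),sl2=(114,340)).items(): print(n,T(*p).round(1))
print(get_obs()['eef_pos'])
E
```

```text
pfl [ 588.1 -351.1]
pfr [ 589.5 -379.8]
pnr [ 544.1 -382.2]
sl [ 602.4 -333.6]
sr [ 606. -396.]
sr2 [ 514.4 -402.5]
sl2 [ 546.3 -336.9]
[ 0.5674418  -0.35501727  0.17032189]
```

```bash
python3 - <<'E'
from h import *
plan([.5662,-.3675,.095],down(3.5))
E
```

```text
t 5.30 pos [ 0.5674 -0.355   0.1703] dp [-0.081  0.495  3.013] ang [ 0.001 -0.001  0.011] F [ 0.15  1.06 -1.19] w 0.252
```

Call:
{"op": "jog_arm", "data": {
  "dp": [
    [-0.04, 0.3, 0.6],
    [-0.08, 0.5, 1.6],
    [-0.08, 0.5, 2.6],
    [-0.08, 0.5, 3.0],
    [-0.08, 0.5, 3.0]
  ],
  "angular": [
    [0, 0, 0],
    [0, 0, 0],
    [0, 0, 0],
    [0, 0, 0],
    [0, 0, 0]
  ],
  "claw": [15, 15, 15, 15, 15]
}}

```text
t: 5.8
eef_pos: [0.5647, -0.3678, 0.0926]
tool_rot: [-0.001, 1.0, 0.031, -0.002]
contact_force: [-0.1, 0.0, -0.0]
gripper_width: 0.247
```

```bash
python3 - <<'E'
from h import *
plan([.5662,-.3675,.056],down(3.5))
c=cam('wrist')
cv2.imwrite('pics/w4.png',cv2.resize(c['pixels'][130:330,180:360],None,fx=4,fy=3,interpolation=cv2.INTER_CUBIC))
plan([.5662,-.3675,.056],down(3.5))
E
```

```text
t 5.80 pos [ 0.5647 -0.3678  0.0926] dp [ 0.065 -0.007  1.464] ang [-0.025  0.041  0.   ] F [-0.05  0.01 -0.03] w 0.247
t 5.85 pos [ 0.5658 -0.3682  0.0943] dp [ 0.018 -0.027  1.532] ang [-0.01   0.013  0.001] F [ 0.09 -0.39 -1.27] w 0.252
```

View pics/w4.png

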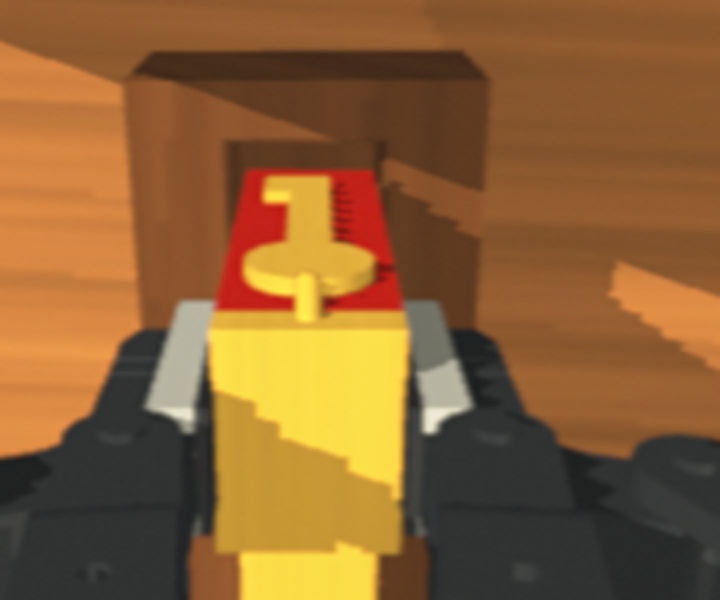

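Call:
{"op": "jog_arm", "data": {
  "dp": [
    [0.0, 0.0, 0.3],
    [0.0, 0.0, 0.6],
    [0.0, 0.0, 0.9],
    [0, 0, 1.2],
    [0, 0, 1.4]
  ],
  "angular": [
    [0, 0, 0],
    [0, 0, 0],
    [0, 0, 0],
    [0, 0, 0],
    [0, 0, 0]
  ],
  "claw": [15, 15, 15, 15, 15]
}}

```text
t: 6.35
eef_pos: [0.5659, -0.3682, 0.0592]
tool_rot: [-0.0, 1.0, 0.031, -0.0]
contact_force: [0.1, -0.2, -0.8]
gripper_width: 0.25
```

```bash
python3 - <<'E'
from h import *
plan([.5662,-.3675,.054],down(3.5))
E
```

```text
t 6.35 pos [ 0.5659 -0.3682  0.0592] dp [ 0.015 -0.026  0.207] ang [-0.004  0.008  0.002] F [ 0.1  -0.25 -0.78] w 0.25
```

Inserted, with no contact so far; continue to the floor.

Call:
{"op": "jog_arm", "data": {
  "dp": [
    [0, 0, 0.06],
    [0, 0, 0.12],
    [0, 0, 0.18],
    [0, 0, 0.24],
    [0, 0, 0.26]
  ],
  "angular": [
    [0, 0, 0],
    [0, 0, 0],
    [0, 0, 0],
    [0, 0, 0],
    [0, 0, 0]
  ],
  "claw": [15, 15, 15, 15, 15]
}}

```text
t: 6.85
eef_pos: [0.5664, -0.3685, 0.054]
tool_rot: [0.0, 1.0, 0.031, 0.0]
contact_force: [-1.4, 2.2, 3.8]
gripper_width: 0.252
```

```bash
python3 - <<'E'
from h import *
plan([.5662,-.3675,.054],down(3.5))
E
```

```text
t 6.85 pos [ 0.5664 -0.3685  0.054 ] dp [-0.006 -0.042  0.001] ang [ 0.004 -0.005  0.001] F [-1.36  2.24  3.82] w 0.252
```

Call:
{"op": "jog_arm", "data": {
  "dp": [
    [0, 0, 0],
    [0, 0, 0],
    [0, 0, 0],
    [0, 0, 0],
    [0, 0, 0]
  ],
  "angular": [
    [0, 0, 0],
    [0, 0, 0],
    [0, 0, 0],
    [0, 0, 0],
    [0, 0, 0]
  ],
  "claw": [24, 28, 34, 42, 45]
}}

```text
t: 7.35
eef_pos: [0.5662, -0.3683, 0.0535]
tool_rot: [-0.0, 1.0, 0.031, 0.0]
contact_force: [-1.3, 0.3, -0.0]
gripper_width: 0.527
```

Call:
{"op": "jog_arm", "data": {
  "dp": [
    [0, 0, -0.3],
    [0, 0, -1.2],
    [0, 0, -2.6],
    [0, 0, -4.2],
    [0, 0, -5.8]
  ],
  "angular": [
    [0, 0, 0],
    [0, 0, 0],
    [0, 0, 0],
    [0, 0, 0],
    [0, 0, 0]
  ],
  "claw": [45, 45, 45, 45, 45]
}}

```text
t: 7.85
eef_pos: [0.566, -0.3682, 0.2005]
tool_rot: [-0.0, 1.0, 0.031, 0.0]
contact_force: [0.8, -0.4, 0.5]
gripper_width: 0.527
```

```bash
python3 - <<'E'
from h import *
plan([.49,.194,.23],down(86))
plan([.49,.194,.23],down(-94))
c=cam('wrist')
cv2.imwrite('pics/w5.png',cv2.resize(c['pixels'],None,fx=1.5,fy=1.5,interpolation=cv2.INTER_CUBIC))
cv2.imwrite('pics/s5.png',cv2.resize(cam('scene')['pixels'][150:310,80:310],None,fx=3.4,fy=3.4,interpolation=cv2.INTER_CUBIC))
print(get_obs()['q'])
E
```

```text
t 7.85 pos [ 0.566  -0.3682  0.2005] dp [ -1.656 -22.632  -1.178] ang [-1.0000e-03 -1.0000e-03 -1.6497e+01] F [ 0.77 -0.41  0.45] w 0.527
t 7.85 pos [ 0.566  -0.3682  0.2005] dp [ -1.656 -22.632  -1.178] ang [-1.0000e-03  1.0000e-03  1.9503e+01] F [ 0.77 -0.41  0.45] w 0.527
[ 0.59412951  0.50544522 -0.15644474  1.56963107  0.08721026  1.06132177
 -1.09461535]
```

View pics/w5.png

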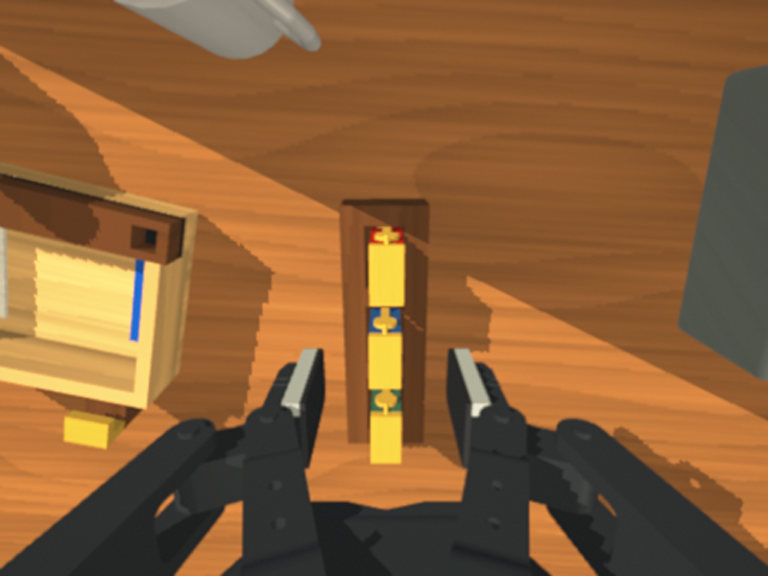

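View pics/s5.png

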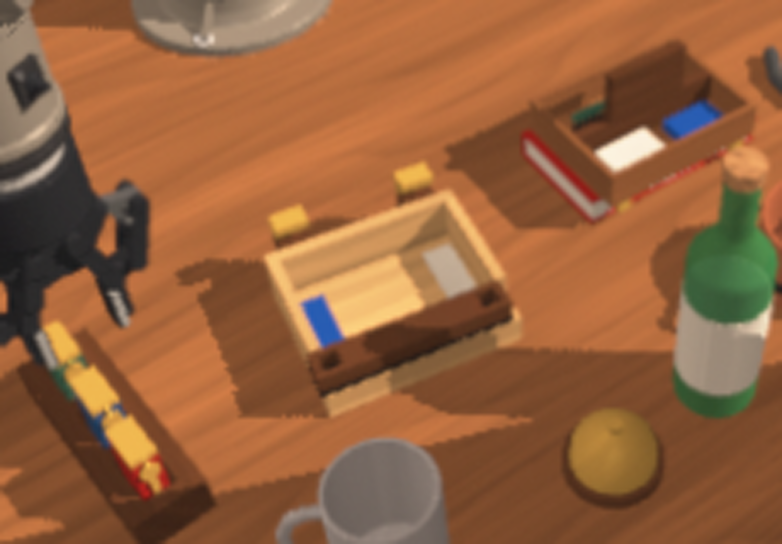

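```bash
python3 - <<'E'
from h import *
c=cam('top'); print(onz(c,263,112,.27))
plan([.47,-.15,.24],down(45))
E
```

```text
[0.75873312 0.05880554 0.27      ]
t 8.00 pos [ 0.5681 -0.3695  0.203 ] dp [-3.374 -8.995 -1.538] ang [ 0.071 -0.052 -8.301] F [-0.55 -1.1   0.07] w 0.526
```

Call:
{"op": "jog_arm", "data": {
  "dp": [
    [-0.7, -1.5, -0.3],
    [-1.4, -3.2, -0.6],
    [-2.1, -5.0, -0.9],
    [-2.8, -6.8, -1.2],
    [-3.3, -8.6, -1.5]
  ],
  "angular": [
    [0, 0, -1.5],
    [0, 0, -3.2],
    [0, 0, -4.9],
    [0, 0, -6.6],
    [0, 0, -8.2]
  ],
  "claw": [45, 45, 45, 45, 45]
}}

```text
t: 8.5
eef_pos: [0.4686, -0.1572, 0.2355]
tool_rot: [-0.0, 0.924, 0.381, -0.001]
contact_force: [-0.3, 0.2, 0.1]
gripper_width: 0.528
```

```bash
python3 - <<'E'
from h import *
plan([.488,.15,.25],down(88))
E
```

```text
t 8.50 pos [ 0.4686 -0.1572  0.2355] dp [ 9.214 -8.169 -0.583] ang [-0.021  0.009 -8.635] F [-0.31  0.21  0.07] w 0.528
```

Call:
{"op": "jog_arm", "data": {
  "dp": [
    [1.2, -1.1, -0.1],
    [2.7, -2.4, -0.2],
    [4.2, -3.7, -0.3],
    [5.7, -5.0, -0.4],
    [7.2, -6.3, -0.5]
  ],
  "angular": [
    [0, 0, -1.5],
    [0, 0, -3.1],
    [0, 0, -4.8],
    [0, 0, -6.4],
    [0, 0, -8.0]
  ],
  "claw": [45, 45, 45, 45, 45]
}}

```text
t: 9.0
eef_pos: [0.4879, 0.0813, 0.2482]
tool_rot: [-0.0, 0.738, 0.674, -0.0]
contact_force: [0.7, 0.3, -0.2]
gripper_width: 0.525
```

```bash
python3 - <<'E'
from h import *
plan([.488,.17,.25],down(88))
E
```

```text
t 9.00 pos [0.4879 0.0813 0.2482] dp [ 3.533 -0.317 -0.072] ang [-0.007  0.006 -0.637] F [ 0.66  0.3  -0.19] w 0.525
```

Call:
{"op": "jog_arm", "data": {
  "dp": [
    [1.3, -0.1, 0],
    [2.7, -0.3, 0],
    [3.5, -0.3, 0],
    [3.5, -0.3, 0],
    [3.5, -0.3, 0]
  ],
  "angular": [
    [0, 0, -0.4],
    [0, 0, -0.64],
    [0, 0, -0.64],
    [0, 0, -0.64],
    [0, 0, -0.64]
  ],
  "claw": [45, 45, 45, 45, 45]
}}

```text
t: 9.5
eef_pos: [0.4891, 0.167, 0.2478]
tool_rot: [-0.0, 0.721, 0.693, -0.001]
contact_force: [-0.1, -1.2, -0.5]
gripper_width: 0.529
```

```bash
python3 - <<'E'
from h import *
plan([.488,.17,.25],down(88))
c=cam('wrist')
cv2.imwrite('pics/w6.png',cv2.resize(c['pixels'],None,fx=1.5,fy=1.5,interpolation=cv2.INTER_CUBIC))
plan([.488,.17,.25],down(88))
E
```

```text
t 9.50 pos [0.4891 0.167  0.2478] dp [ 0.118 -0.048 -0.087] ang [-0.016  0.01  -0.052] F [-0.07 -1.17 -0.45] w 0.529
t 9.55 pos [0.4893 0.1662 0.2479] dp [ 0.15  -0.059 -0.084] ang [-0.013  0.013 -0.07 ] F [ 0.6  -0.72 -0.16] w 0.529
```

View pics/w6.png

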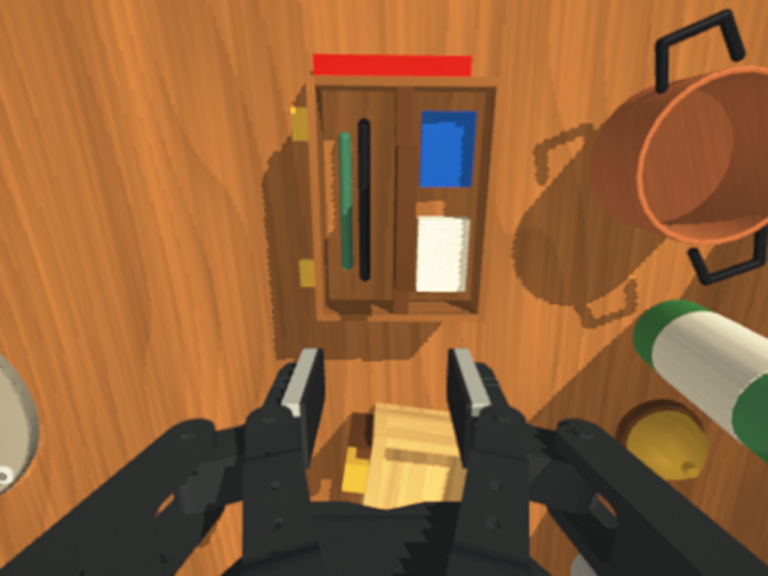

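```bash
python3 - <<'E'
from h import *
c=cam('wrist')
cv2.imwrite('pics/w6c.png',cv2.resize(c['pixels'][30:220,180:345],None,fx=4.5,fy=3.1,interpolation=cv2.INTER_CUBIC))
E
```

```text
(no output)
```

View pics/w6c.png

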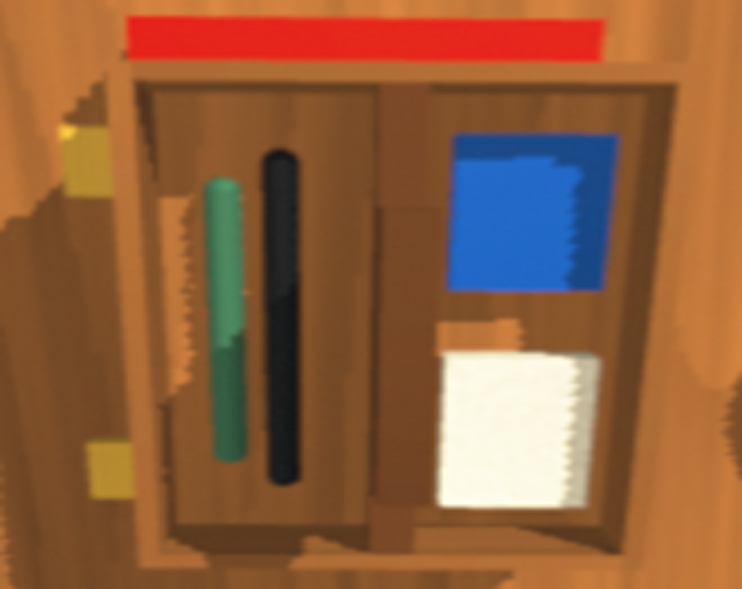

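```bash
python3 - <<'E'
from h import *
c=cam('wrist')
def T(x,y,z): return onz(c,(x+.5)/4.5-.5+180,(y+.5)/3.1-.5+30,z)[:2]*1000
h=np.array([T(*p,.125) for p in[(380,208),(437,208),(432,504),(377,500)]]);print(h.round(1),h.mean(0))
w=np.array([T(*p,.07) for p in[(113,63),(688,65),(622,567),(140,567)]]);print(w.round(1),w.mean(0))
ang=lambda d:np.degrees(np.arctan2(d[1],d[0]))
print(ang(h[0]-h[3])-90,ang(h[1]-h[2])-90,ang(w[0]-w[3])-90,ang(w[1]-w[2])-90,ang(w[1]-w[0]),ang(w[2]-w[3]))
print([T(*p,.038).round(1) for p in[(62,160),(88,472)]])
plan([.488,.17,.25],down(88))
E
```

```text
[[498.6 244.2]
 [509.8 243.7]
 [507.  154.3]
 [495.  156.2]] [502.62913255 199.59710332]
[[441.1 291.2]
 [570.8 285.1]
 [560.7 107.1]
 [430.5 112.4]] [500.76164068 198.95151334]
-2.3377043668230755 -1.8030662511849727 -3.384535012347797 -3.2369949919288246 -2.6967476810275075 -2.3301922113354827
[array([419.5, 263.7]), array([413.3, 142.4])]
t 9.65 pos [0.4896 0.1658 0.2481] dp [ 0.166 -0.07  -0.075] ang [-0.008  0.012 -0.085] F [-0.51 -0.33 -0.3 ] w 0.526
```

```bash
python3 - <<'E'
from h import *
plan([.5022,.1994,.150],down(87.4))
E
```

```text
t 9.65 pos [0.4896 0.1658 0.2481] dp [1.369 0.45  3.923] ang [-0.008  0.012  0.035] F [-0.51 -0.33 -0.3 ] w 0.526
```

Call:
{"op": "jog_arm", "data": {
  "dp": [
    [0.5, 0.2, 0.6],
    [1.0, 0.4, 1.6],
    [1.37, 0.45, 2.8],
    [1.37, 0.45, 3.7],
    [1.37, 0.45, 3.9]
  ],
  "angular": [
    [0, 0, 0],
    [0, 0, 0],
    [0, 0, 0],
    [0, 0, 0],
    [0, 0, 0]
  ],
  "claw": [45, 45, 45, 45, 45]
}}

```text
t: 10.15
eef_pos: [0.5008, 0.1993, 0.1485]
tool_rot: [-0.001, 0.722, 0.692, -0.002]
contact_force: [0.2, -1.3, 0.6]
gripper_width: 0.53
```

```bash
python3 - <<'E'
from h import *
plan([.5022,.1994,.091],down(87.4))
c=cam('wrist')
cv2.imwrite('pics/w7.png',cv2.resize(c['pixels'],None,fx=1.5,fy=1.5,interpolation=cv2.INTER_CUBIC))
plan([.5022,.1994,.091],down(87.4))
E
```

```text
t 10.15 pos [0.5008 0.1993 0.1485] dp [0.011 0.065 2.299] ang [-0.049  0.028  0.048] F [ 0.15 -1.32  0.56] w 0.53
t 10.20 pos [0.5013 0.1995 0.1492] dp [2.000e-03 4.400e-02 2.328e+00] ang [-0.037  0.022  0.046] F [-0.87  0.09 -0.48] w 0.528
```

View pics/w7.png

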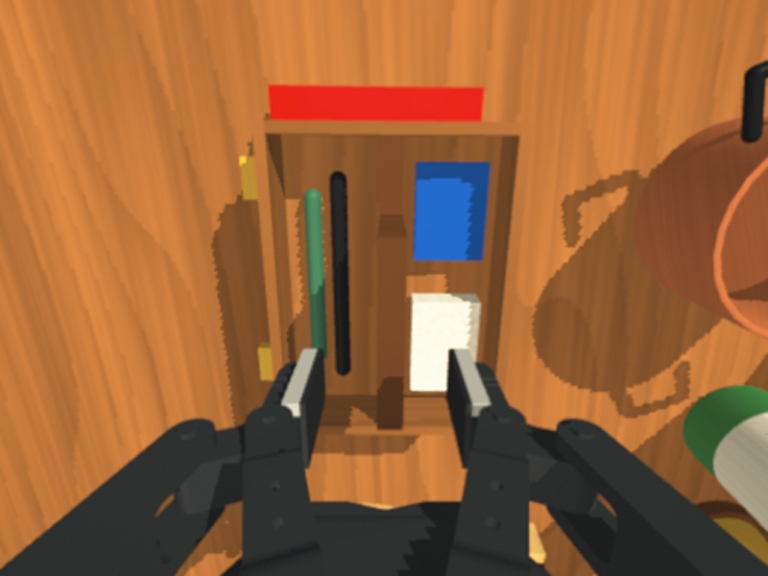

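Call:
{"op": "jog_arm", "data": {
  "dp": [
    [0, 0.05, 0.6],
    [0, 0.06, 1.2],
    [0, 0.06, 1.8],
    [0, 0.06, 2.2],
    [0, 0.06, 2.3]
  ],
  "angular": [
    [0, 0, 0],
    [0, 0, 0],
    [0, 0, 0],
    [0, 0, 0],
    [0, 0, 0]
  ],
  "claw": [45, 45, 45, 45, 45]
}}

```text
t: 10.7
eef_pos: [0.5028, 0.2008, 0.092]
tool_rot: [-0.0, 0.721, 0.693, -0.001]
contact_force: [-0.0, -0.3, 0.2]
gripper_width: 0.525
```

Call:
{"op": "jog_arm", "data": {
  "dp": [
    [0, 0, 0],
    [0, 0, 0],
    [0, 0, 0],
    [0, 0, 0],
    [0, 0, 0]
  ],
  "angular": [
    [0, 0, 0],
    [0, 0, 0],
    [0, 0, 0],
    [0, 0, 0],
    [0, 0, 0]
  ],
  "claw": [30, 22, 16, 8, 4],
  "grip_force": 80
}}

```text
t: 11.2
eef_pos: [0.5037, 0.2015, 0.094]
tool_rot: [0.0, 0.721, 0.693, 0.0]
contact_force: [-1.5, 0.6, 2.6]
gripper_width: 0.124
```

```bash
python3 - <<'E'
from h import *
plan([.5022,.1994,.091],down(87.4))
E
```

```text
t 11.20 pos [0.5037 0.2015 0.094 ] dp [-0.085 -0.058  0.121] ang [ 0.007 -0.002  0.065] F [-1.46  0.59  2.57] w 0.124
```

Call:
{"op": "jog_arm", "data": {
  "dp": [
    [0, 0, 0],
    [0, 0, -0.2],
    [0, 0, -0.6],
    [0, 0, -1.2],
    [0, 0, -2.0]
  ],
  "angular": [
    [0, 0, 0],
    [0, 0, 0],
    [0, 0, 0],
    [0, 0, 0],
    [0, 0, 0]
  ],
  "claw": [4, 4, 4, 4, 4]
}}

```text
t: 11.7
eef_pos: [0.5032, 0.2009, 0.1442]
tool_rot: [-0.0, 0.721, 0.693, -0.001]
contact_force: [0.6, 0.6, -4.3]
gripper_width: 0.129
```

```bash
python3 - <<'E'
from h import *
plan([.5022,.1994,.19],down(87.4))
c=cam('wrist')
cv2.imwrite('pics/w8.png',cv2.resize(c['pixels'],None,fx=1.5,fy=1.5,interpolation=cv2.INTER_CUBIC))
cv2.imwrite('pics/s8.png',cv2.resize(cam('scene')['pixels'][120:310,80:340],None,fx=3,fy=3,interpolation=cv2.INTER_CUBIC))
E
```

```text
t 11.70 pos [0.5032 0.2009 0.1442] dp [-0.061 -0.04  -1.832] ang [-0.016  0.006  0.06 ] F [ 0.6   0.58 -4.29] w 0.129
```

View pics/w8.png

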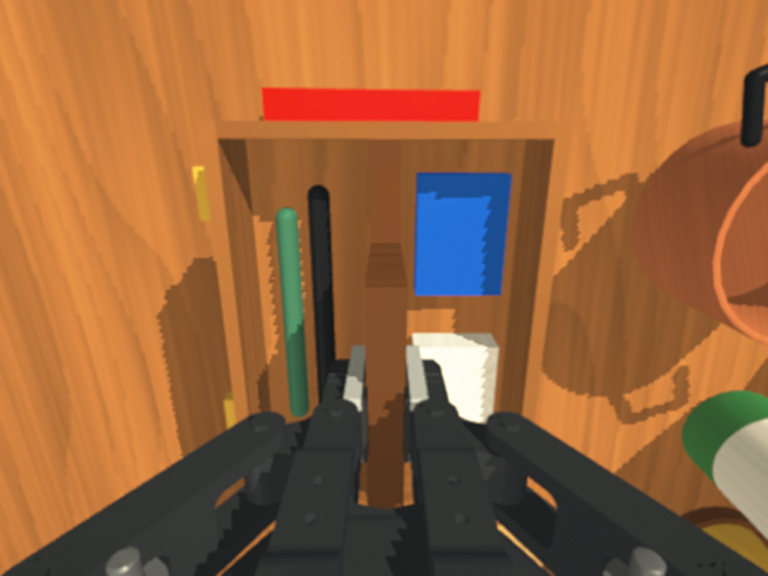

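View pics/s8.png

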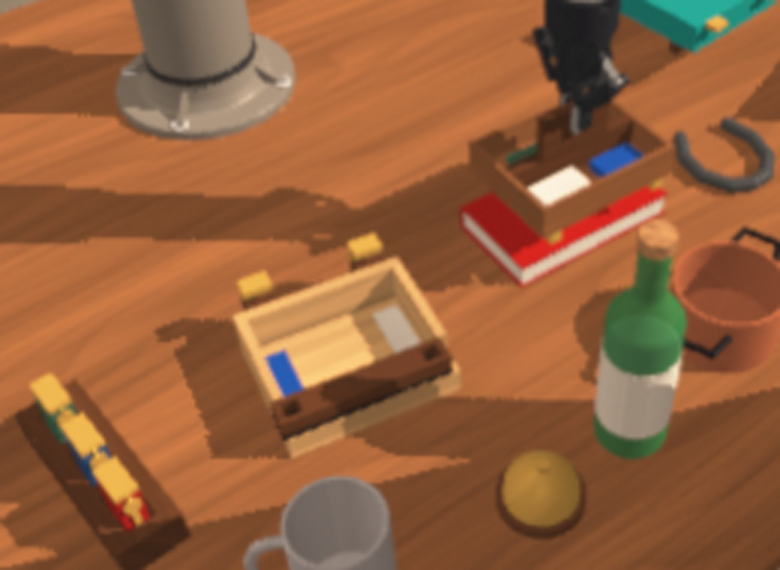

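```bash
python3 - <<'E'
from h import *
c=cam('wrist'); o=get_obs(); Rc=Rcur(o); p0=o['eef_pos']; print(p0)
cv2.imwrite('pics/w8c.png',cv2.resize(c['pixels'][70:190,120:390],None,fx=2.9,fy=4.5,interpolation=cv2.INTER_CUBIC))
def T(x,y,dz):
    P=onz(c,(x+.5)/1.5-.5,(y+.5)/1.5-.5,p0[2]+dz); return (Rc.inv().apply(P-p0)*1000).round(1)
for n,a in dict(wl=(217,122,-.024),wr=(568,122,-.024),hb1=(372,244,.031),hb2=(402,244,.031),hn1=(365,285,.031),hn2=(406,285,.031),tg=(195,168,-.056)).items(): print(n,T(*a))
E
```

```text
[0.50481856 0.20173884 0.1452755 ]
wl [ 88.  -61.5  23.9]
wr [88.  67.6 24.4]
hb1 [ 54.9  -3.3 -30.9]
hb2 [ 54.9   4.8 -30.9]
hn1 [ 43.1  -5.4 -31. ]
hn2 [ 43.1   6.1 -30.9]
tg [ 69.9 -85.4  55.8]
```

View pics/w8c.png

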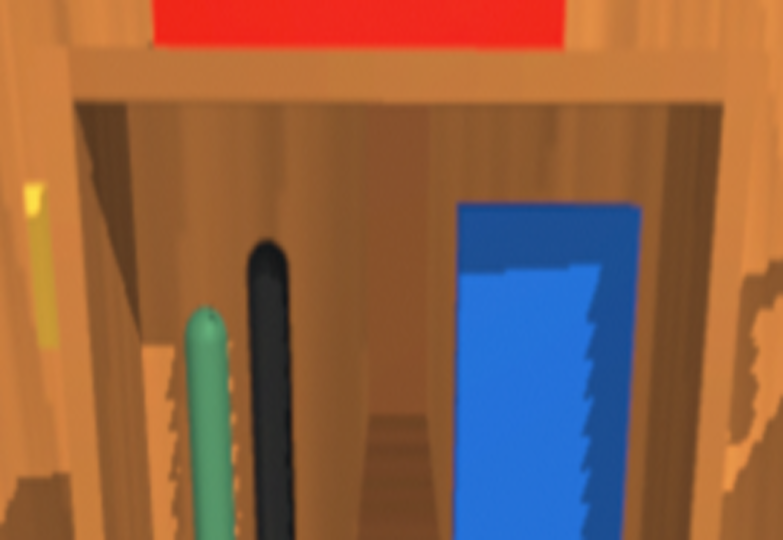

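```bash
cat >> h.py <<'E'
YAW=-10.8; L0=np.array([.5276,-.1149,0.])
TCPT=np.array([-.0003,.0019,.064])
def tray(xt,zt,th,yo=-.0055,yaw=YAW):
    Rl=R.from_euler('z',yaw,degrees=True)
    Rt=Rl*R.from_euler('y',-th,degrees=True)
    tip=L0+Rl.apply([xt,yo,zt])
    P=tip+Rt.apply(TCPT-np.array([-.086,0,0]))
    return P,Rt*down(90)
def where(o=None):
    o=o or get_obs(); Rc=Rcur(o); Rt=Rc*down(90).inv()
    Rl=R.from_euler('z',YAW,degrees=True)
    tip=o['eef_pos']+Rt.apply(np.array([-.086,0,0])-TCPT)
    lug=o['eef_pos']+Rt.apply(np.array([.06,0,-.014])-TCPT)
    e=(Rl.inv()*Rt).as_euler('ZYX',degrees=True)
    print('t %.2f'%o['t'],'tip',(Rl.inv().apply(tip-L0)*1000).round(1),'lug',(Rl.inv().apply(lug-L0)*1000).round(1),'yaw,pitch,roll',e.round(2),'F(tray)',Rl.inv().apply(o['contact_force']).round(1),'M',Rl.inv().apply(o['torque']).round(2),'w',round(o['gripper_width'],3))
E
python3 - <<'E'
from h import *
P,Rt=tray(-.066,.12,10); print(P)
plan(P,Rt); where()
E
```

```text
[ 0.53408094 -0.11980122  0.19790935]
t 11.85 pos [0.5048 0.2017 0.1453] dp [-12.801   1.696  -2.117] ang [-1.958 -0.167  1.691] F [ 0.76 -0.87 -5.35] w 0.129
t 11.85 tip [-166.   292.4   81. ] lug [-21.5 313.9  67.5] yaw,pitch,roll [ 8.49 -0.2   0.08] F(tray) [ 0.9 -0.7 -5.4] M [0.05 0.01 0.02] w 0.129
```

Call:
{"op": "jog_arm", "data": {
  "dp": [
    [-0.4, 0, -0.8],
    [-1.5, 0.2, -1.6],
    [-3.0, 0.4, -2.1],
    [-4.5, 0.6, -2.1],
    [-6.0, 0.8, -2.1]
  ],
  "angular": [
    [0, 0, 0],
    [-0.2, 0, 0.2],
    [-0.4, 0, 0.4],
    [-0.6, 0, 0.6],
    [-0.9, -0.1, 0.8]
  ],
  "claw": [4, 4, 4, 4, 4]
}}

```text
t: 12.35
eef_pos: [0.5175, 0.0485, 0.1958]
tool_rot: [0.032, 0.745, 0.666, 0.024]
contact_force: [0.7, -0.3, -5.2]
gripper_width: 0.129
```

```bash
python3 - <<'E'
from h import *
P,Rt=tray(-.066,.12,10); plan(P,Rt); where()
E
```

```text
t 12.35 pos [0.5175 0.0485 0.1958] dp [-6.618  1.407  0.071] ang [-1.086 -0.037  0.886] F [ 0.74 -0.32 -5.17] w 0.129
t 12.35 tip [-120.5  150.1  125.2] lug [ 25.7 161.4 122.9] yaw,pitch,roll [ 4.45 -4.55 -0.38] F(tray) [ 0.8 -0.2 -5.2] M [ 0.04  0.11 -0.08] w 0.129
```

Call:
{"op": "jog_arm", "data": {
  "dp": [
    [-1.5, 0.3, 0],
    [-3.2, 0.7, 0],
    [-4.8, 1.0, 0],
    [-6.0, 1.3, 0],
    [-6.6, 1.4, 0]
  ],
  "angular": [
    [-0.3, 0, 0.2],
    [-0.5, 0, 0.4],
    [-0.8, 0, 0.6],
    [-1.0, 0, 0.8],
    [-1.08, -0.04, 0.89]
  ],
  "claw": [4, 4, 4, 4, 4]
}}

```text
t: 12.85
eef_pos: [0.5329, -0.1212, 0.1988]
tool_rot: [0.067, 0.769, 0.633, 0.054]
contact_force: [0.3, 1.3, -4.3]
gripper_width: 0.127
```

Call:
{"op": "jog_arm", "data": {
  "dp": [
    [0, 0, 0],
    [0, 0, 0],
    [0, 0, 0],
    [0, 0, 0],
    [0, 0, 0]
  ],
  "angular": [
    [0, 0, 0],
    [0, 0, 0],
    [0, 0, 0],
    [0, 0, 0],
    [0, 0, 0]
  ],
  "claw": [4, 4, 4, 4, 4]
}}

```text
t: 13.35
eef_pos: [0.5344, -0.1161, 0.1998]
tool_rot: [0.066, 0.767, 0.636, 0.055]
contact_force: [0.3, 0.4, -5.0]
gripper_width: 0.126
```

```bash
python3 - <<'E'
from h import *
P,Rt=tray(-.066,.085,10); plan(P,Rt); where()
c=cam('wrist','w9.png')
c=cam('scene');cv2.imwrite('pics/s9.png',cv2.resize(c['pixels'][110:300,90:290],None,fx=4,fy=3.1,interpolation=cv2.INTER_CUBIC))
E
```

```text
t 13.35 pos [ 0.5344 -0.1161  0.1998] dp [-0.148 -0.238  1.457] ang [-0.015 -0.011  0.031] F [ 0.29  0.45 -5.03] w 0.126
t 13.35 tip [-66.5  -2.  122. ] lug [ 79.7  -1.6 133.4] yaw,pitch,roll [ 0.16 -9.93  0.03] F(tray) [ 0.2  0.5 -5. ] M [ 0.02  0.36 -0.05] w 0.126
```

View pics/w9.png

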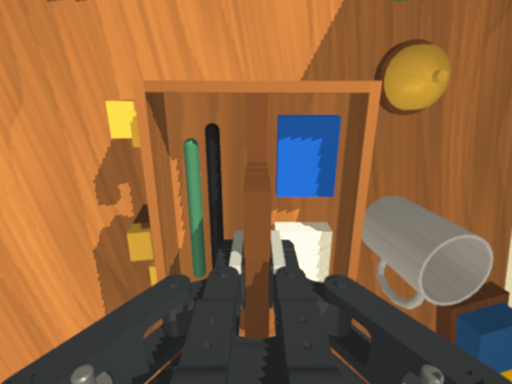

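View pics/s9.png

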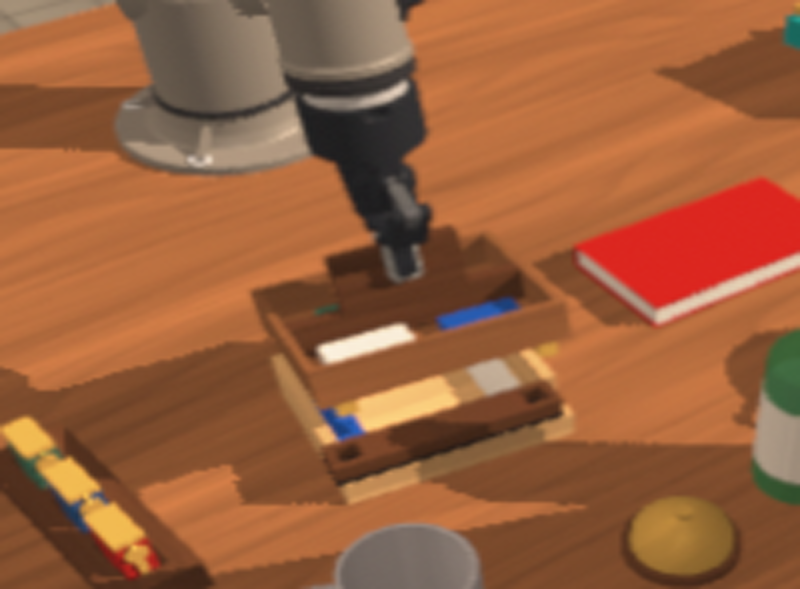

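Call:
{"op": "jog_arm", "data": {
  "dp": [
    [-0.08, -0.12, 0.3],
    [-0.15, -0.24, 0.7],
    [-0.15, -0.24, 1.1],
    [-0.15, -0.24, 1.4],
    [-0.15, -0.24, 1.45]
  ],
  "angular": [
    [0, 0, 0],
    [0, 0, 0],
    [0, 0, 0.03],
    [0, 0, 0.03],
    [0, 0, 0.03]
  ],
  "claw": [4, 4, 4, 4, 4]
}}

```text
t: 13.95
eef_pos: [0.5332, -0.1209, 0.1615]
tool_rot: [0.065, 0.768, 0.634, 0.055]
contact_force: [0.1, -0.3, -4.0]
gripper_width: 0.133
```

```bash
python3 - <<'E'
from h import *
P,Rt=tray(-.066,.060,10); plan(P,Rt); where()
c=cam('wrist','w10.png')
plan(P,Rt); where()
E
```

```text
t 13.95 pos [ 0.5332 -0.1209  0.1615] dp [ 0.048 -0.135  0.933] ang [-0.041 -0.009 -0.02 ] F [ 0.07 -0.28 -4.03] w 0.133
t 13.95 tip [-66.9  -6.5  83.8] lug [79.3 -6.8 94.9] yaw,pitch,roll [-0.1  -9.8   0.06] F(tray) [ 0.1 -0.3 -4. ] M [ 0.03  0.37 -0.  ] w 0.133
t 14.00 pos [ 0.5335 -0.1209  0.162 ] dp [ 0.045 -0.15   0.95 ] ang [-0.033 -0.01  -0.02 ] F [ 0.47 -0.17 -3.37] w 0.13
t 14.00 tip [-66.6  -6.4  84.3] lug [79.7 -6.7 95.4] yaw,pitch,roll [-0.1  -9.84  0.07] F(tray) [ 0.5 -0.1 -3.4] M [0.03 0.39 0.02] w 0.13
```

View pics/w10.png

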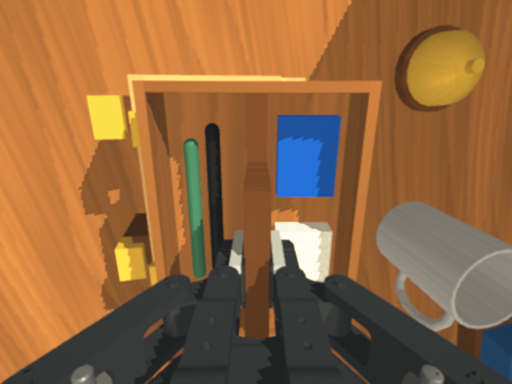

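```bash
python3 - <<'E'
from h import *
c=cam('wrist'); cv2.imwrite('pics/w10c.png',cv2.resize(c['pixels'][60:300,70:200],None,fx=4,fy=2.5,interpolation=cv2.INTER_CUBIC)); where()
E
```

```text
t 14.05 tip [-66.2  -6.4  84.8] lug [80.  -6.6 96.1] yaw,pitch,roll [-0.1  -9.89  0.06] F(tray) [-0.4 -0.1 -4.5] M [0.01 0.4  0.03] w 0.129
```

View pics/w10c.png

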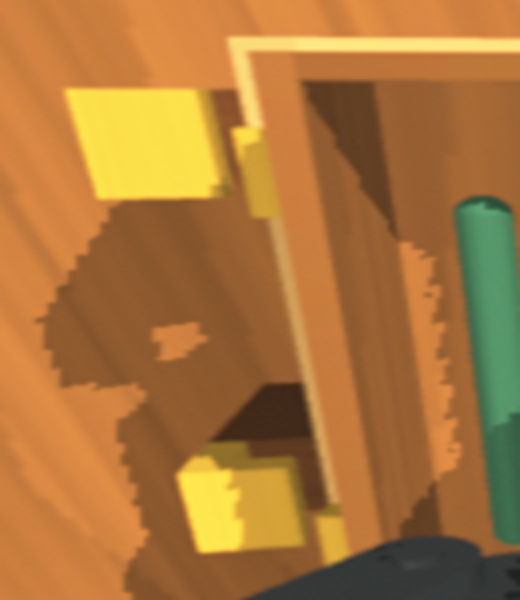

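```bash
python3 - <<'E'
from h import *
c=cam('wrist'); Rl=R.from_euler('z',YAW,degrees=True)
def T(x,y,z): return (Rl.inv().apply(onz(c,(x+.5)/4-.5+70,(y+.5)/2.5-.5+60,z)-L0)*1000).round(1)
where()
# lip +y top corners, rim corner
for n,a in dict(lA=(66,89,.077),lB=(205,89,.077),lC=(220,198,.077),lD=(98,198,.077),l2A=(178,473,.077),l2B=(288,462,.077),l2C=(304,545,.077),l2D=(197,552,.077),rim=(230,38,.055),tongA=(235,128,.0925),tongB=(252,218,.0925),tong2A=(316,512,.0925)).items(): print(n,T(*a))
E
```

```text
t 14.10 tip [-65.9  -6.4  85.2] lug [80.3 -6.6 96.6] yaw,pitch,roll [-0.09 -9.93  0.06] F(tray) [ 0.4  0.8 -5.3] M [-0.02  0.4   0.  ] w 0.124
lA [-98.   75.1  77. ]
lB [-75.6  75.2  77. ]
lC [-77.4  44.7  77. ]
lD [-98.   45.1  77. ]
l2A [-97.7 -45.2  77. ]
l2B [-76.1 -43.3  77. ]
l2C [-76.5 -75.6  77. ]
l2D [-98.2 -75.6  77. ]
rim [-74.6  90.   55. ]
tongA [-68.4  65.4  92.5]
tongB [-68.9  41.1  92.5]
tong2A [-68.9 -53.4  92.5]
```

```bash
python3 - <<'E'
from h import *
P,Rt=tray(-.066,.060,10,-.0053); plan(P,Rt)
E
```

```text
t 14.10 pos [ 0.5341 -0.1209  0.163 ] dp [ 0.049 -0.181  0.989] ang [-0.014 -0.008 -0.018] F [ 0.53  0.69 -5.27] w 0.124
```

Call:
{"op": "jog_arm", "data": {
  "dp": [
    [0.05, -0.04, 0.25],
    [0.05, -0.09, 0.5],
    [0.05, -0.14, 0.75],
    [0.05, -0.18, 0.97],
    [0.05, -0.18, 0.97]
  ],
  "angular": [
    [0, 0, 0],
    [0, 0, 0],
    [0, 0, 0],
    [0, 0, 0],
    [0, 0, 0]
  ],
  "claw": [4, 4, 4, 4, 4]
}}

```text
t: 14.6
eef_pos: [0.533, -0.1196, 0.1372]
tool_rot: [0.066, 0.768, 0.634, 0.055]
contact_force: [-0.0, -0.1, -3.8]
gripper_width: 0.123
```

```bash
python3 - <<'E'
from h import *
where();cam('wrist','w11.png');where()
P,Rt=tray(-.086,.0585,10,-.0053); plan(P,Rt)
E
```

```text
t 14.60 tip [-67.3  -5.4  59.6] lug [78.9 -5.6 70.7] yaw,pitch,roll [-0.1  -9.82  0.05] F(tray) [-0.  -0.1 -3.8] M [-0.03  0.4   0.  ] w 0.123
t 14.65 tip [-66.8  -5.3  60.1] lug [79.4 -5.5 71.3] yaw,pitch,roll [-0.1  -9.87  0.05] F(tray) [-0.2 -0.4 -4.5] M [0.08 0.42 0.02] w 0.126
t 14.65 pos [ 0.5335 -0.1196  0.1378] dp [ 0.005 -0.773 -0.078] ang [-0.027 -0.007 -0.02 ] F [-0.25 -0.31 -4.53] w 0.126
```

View pics/w11.png

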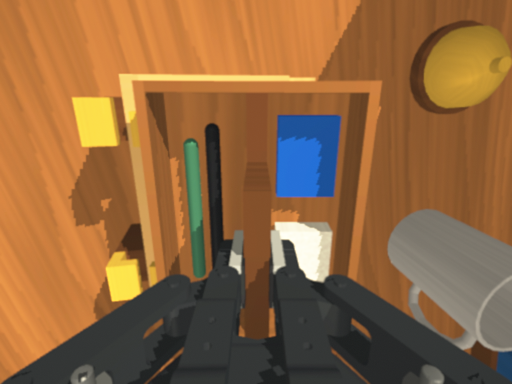

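Call:
{"op": "jog_arm", "data": {
  "dp": [
    [0, -0.15, -0.02],
    [0, -0.31, -0.03],
    [0, -0.46, -0.05],
    [0, -0.62, -0.06],
    [0, -0.76, -0.08]
  ],
  "angular": [
    [0, 0, 0],
    [0, 0, 0],
    [0, 0, 0],
    [0, 0, 0],
    [0, 0, 0]
  ],
  "claw": [4, 4, 4, 4, 4]
}}

```text
t: 15.15
eef_pos: [0.5148, -0.1161, 0.1372]
tool_rot: [0.067, 0.768, 0.634, 0.056]
contact_force: [1.6, -0.2, -6.0]
gripper_width: 0.125
```

```bash
python3 - <<'E'
from h import *
where();c=cam('wrist','w12.png');where()
cv2.imwrite('pics/w12c.png',cv2.resize(c['pixels'][60:300,50:200],None,fx=4,fy=2.5,interpolation=cv2.INTER_CUBIC))
P,Rt=tray(-.086,.057,10,-.0053); plan(P,Rt)
E
```

```text
t 15.15 tip [-85.7  -5.3  59.3] lug [60.5 -5.5 70.8] yaw,pitch,roll [-0.1  -9.95  0.04] F(tray) [ 1.6  0.1 -6. ] M [-0.01 -0.09 -0.02] w 0.125
t 15.20 tip [-86.1  -5.3  59.2] lug [60.1 -5.5 70.6] yaw,pitch,roll [-0.1  -9.93  0.04] F(tray) [-1.3  0.3 -5.8] M [ 0.05  0.23 -0.04] w 0.124
t 15.20 pos [ 0.5144 -0.116   0.1371] dp [ 0.007 -0.013  0.086] ang [-0.013 -0.004 -0.019] F [-1.18  0.55 -5.78] w 0.124
```

View pics/w12c.png

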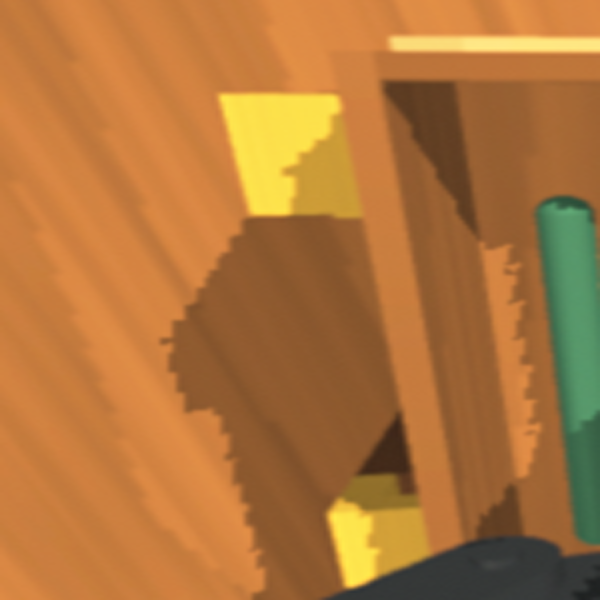

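```bash
python3 - <<'E'
from h import *
for th in (8.5,7,6):
    P,Rt=tray(-.0855,.0575,th,-.0053); plan(P,Rt)
E
```

```text
t 15.20 pos [ 0.5144 -0.116   0.1371] dp [0.007 0.076 0.16 ] ang [ 0.287 -0.004 -0.019] F [-1.18  0.55 -5.78] w 0.124
t 15.20 pos [ 0.5144 -0.116   0.1371] dp [0.007 0.14  0.252] ang [ 0.587 -0.004 -0.019] F [-1.18  0.55 -5.78] w 0.124
t 15.20 pos [ 0.5144 -0.116   0.1371] dp [0.007 0.181 0.315] ang [ 0.787 -0.005 -0.019] F [-1.18  0.55 -5.78] w 0.124
```

Call:
{"op": "jog_arm", "data": {
  "dp": [
    [0, 0.04, 0.08],
    [0, 0.08, 0.16],
    [0, 0.11, 0.2],
    [0, 0.14, 0.25],
    [0, 0.18, 0.31]
  ],
  "angular": [
    [0.15, 0, 0],
    [0.29, 0, 0],
    [0.44, 0, 0],
    [0.59, 0, 0],
    [0.79, 0, -0.02]
  ],
  "claw": [4, 4, 4, 4, 4]
}}

```text
t: 15.7
eef_pos: [0.521, -0.1172, 0.1301]
tool_rot: [0.039, 0.769, 0.637, 0.033]
contact_force: [0.1, -0.0, -5.0]
gripper_width: 0.125
```

```bash
python3 - <<'E'
from h import *
where();c=cam('scene');where()
cv2.imwrite('pics/s13.png',cv2.resize(c['pixels'][170:290,150:250],None,fx=6,fy=5,interpolation=cv2.INTER_CUBIC))
for th in (5,4,3): P,Rt=tray(-.0855,.0575,th,-.0053); plan(P,Rt)
E
```

```text
t 15.70 tip [-84.8  -5.4  57.6] lug [61.9 -5.3 58.7] yaw,pitch,roll [ 0.01 -5.9   0.04] F(tray) [ 0.1 -0.  -5. ] M [ 0.06  0.24 -0.01] w 0.125
t 15.75 tip [-84.1  -5.3  57.6] lug [62.5 -5.3 58.6] yaw,pitch,roll [ 0.01 -5.89  0.05] F(tray) [ 1.5 -1.6 -4.9] M [0.05 0.08 0.02] w 0.126
t 15.75 pos [ 0.5216 -0.1173  0.13  ] dp [ 0.002 -0.015  0.05 ] ang [ 0.177 -0.011  0.001] F [ 1.21 -1.87 -4.93] w 0.126
t 15.75 pos [ 0.5216 -0.1173  0.13  ] dp [0.002 0.028 0.111] ang [ 0.377 -0.011  0.002] F [ 1.21 -1.87 -4.93] w 0.126
t 15.75 pos [ 0.5216 -0.1173  0.13  ] dp [0.002 0.07  0.173] ang [ 0.577 -0.011  0.002] F [ 1.21 -1.87 -4.93] w 0.126
```

View pics/s13.png

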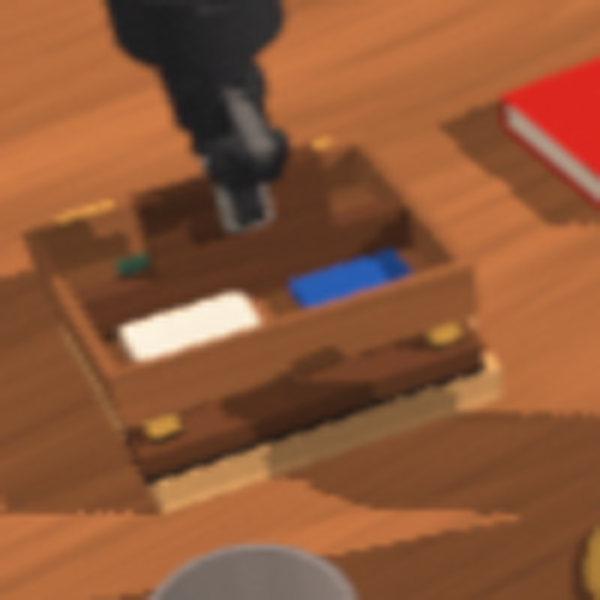

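Call:
{"op": "jog_arm", "data": {
  "dp": [
    [0, -0.03, 0.02],
    [0, -0.04, 0.04],
    [0, -0.03, 0.06],
    [0, -0.02, 0.08],
    [0, -0.01, 0.1]
  ],
  "angular": [
    [0.05, 0, 0],
    [0.12, 0, 0],
    [0.2, 0, 0],
    [0.28, 0, 0],
    [0.35, 0, 0]
  ],
  "claw": [4, 4, 4, 4, 4]
}}

```text
t: 16.25
eef_pos: [0.5211, -0.1172, 0.1279]
tool_rot: [0.028, 0.77, 0.637, 0.024]
contact_force: [0.5, -0.0, -4.4]
gripper_width: 0.126
```

```bash
python3 - <<'E'
from h import *
where()
for th in (4,3): P,Rt=tray(-.0855,.0570,th,-.0053); plan(P,Rt)
E
```

```text
t 16.25 tip [-86.6  -5.3  57.7] lug [60.  -5.3 54.6] yaw,pitch,roll [ 0.01 -4.24  0.03] F(tray) [ 0.5  0.1 -4.4] M [0.01 0.05 0.03] w 0.126
t 16.25 pos [ 0.5211 -0.1172  0.1279] dp [0.001 0.054 0.047] ang [ 0.049 -0.007  0.002] F [ 0.48 -0.03 -4.39] w 0.126
t 16.25 pos [ 0.5211 -0.1172  0.1279] dp [0.001 0.098 0.107] ang [ 0.249 -0.007  0.003] F [ 0.48 -0.03 -4.39] w 0.126
```

```bash
python3 - <<'E'
from h import *
for th in (3.6,3,2.4): P,Rt=tray(-.0861,.0570,th,-.0053); plan(P,Rt)
E
```

```text
t 16.25 pos [ 0.5211 -0.1172  0.1279] dp [0.001 0.048 0.069] ang [ 0.129 -0.007  0.002] F [ 0.48 -0.03 -4.39] w 0.126
t 16.25 pos [ 0.5211 -0.1172  0.1279] dp [0.001 0.074 0.105] ang [ 0.249 -0.007  0.003] F [ 0.48 -0.03 -4.39] w 0.126
t 16.25 pos [ 0.5211 -0.1172  0.1279] dp [0.001 0.1   0.142] ang [ 0.369 -0.007  0.003] F [ 0.48 -0.03 -4.39] w 0.126
```

Call:
{"op": "jog_arm", "data": {
  "dp": [
    [0, 0.02, 0.02],
    [0, 0.035, 0.04],
    [0, 0.05, 0.06],
    [0, 0.06, 0.09],
    [0, 0.075, 0.105]
  ],
  "angular": [
    [0.05, 0, 0],
    [0.1, 0, 0],
    [0.15, 0, 0],
    [0.2, 0, 0],
    [0.25, 0, 0]
  ],
  "claw": [4, 4, 4, 4, 4]
}}

```text
t: 16.75
eef_pos: [0.5229, -0.1176, 0.1252]
tool_rot: [0.02, 0.77, 0.637, 0.017]
contact_force: [0.5, -0.6, -5.0]
gripper_width: 0.126
```

```bash
python3 - <<'E'
from h import *
where();c=cam('scene');where()
cv2.imwrite('pics/s14.png',cv2.resize(c['pixels'][170:290,150:250],None,fx=6,fy=5,interpolation=cv2.INTER_CUBIC))
for th in (2.4,1.8,1.2): P,Rt=tray(-.0861,.0565,th,-.0053); plan(P,Rt)
E
```

```text
t 16.75 tip [-86.4  -5.4  56.8] lug [60.2 -5.4 50.4] yaw,pitch,roll [ 0.   -2.97  0.03] F(tray) [ 0.6 -0.5 -5. ] M [ 0.04 -0.11  0.01] w 0.126
t 16.80 tip [-86.3  -5.4  56.8] lug [60.3 -5.4 50.4] yaw,pitch,roll [ 0.   -2.96  0.03] F(tray) [ 0.9 -0.3 -3.9] M [ 0.03 -0.01  0.06] w 0.127
t 16.80 pos [ 0.523  -0.1176  0.1252] dp [0.005 0.03  0.047] ang [ 0.112 -0.007  0.   ] F [ 0.87 -0.52 -3.94] w 0.127
t 16.80 pos [ 0.523  -0.1176  0.1252] dp [0.005 0.057 0.083] ang [ 0.232 -0.007  0.   ] F [ 0.87 -0.52 -3.94] w 0.127
t 16.80 pos [ 0.523  -0.1176  0.1252] dp [0.005 0.083 0.12 ] ang [ 0.352 -0.007  0.   ] F [ 0.87 -0.52 -3.94] w 0.127
```

View pics/s14.png

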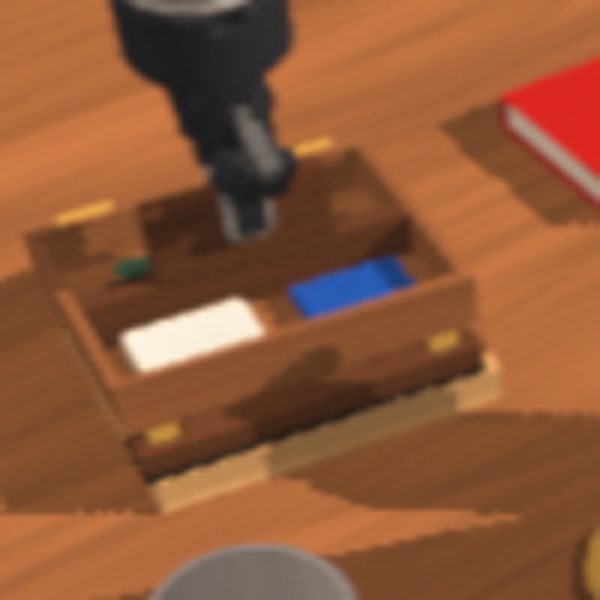

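Call:
{"op": "jog_arm", "data": {
  "dp": [
    [0, 0.02, 0.03],
    [0, 0.03, 0.05],
    [0, 0.05, 0.07],
    [0, 0.065, 0.1],
    [0, 0.08, 0.12]
  ],
  "angular": [
    [0.07, 0, 0],
    [0.14, 0, 0],
    [0.21, 0, 0],
    [0.28, 0, 0],
    [0.35, 0, 0]
  ],
  "claw": [4, 4, 4, 4, 4]
}}

```text
t: 17.3
eef_pos: [0.5251, -0.118, 0.1223]
tool_rot: [0.008, 0.77, 0.637, 0.007]
contact_force: [-0.0, -0.5, -4.6]
gripper_width: 0.126
```

```bash
python3 - <<'E'
from h import *
where()
for th in (.6,0.): P,Rt=tray(-.0861,.0558,th,-.0053); plan(P,Rt)
E
```

```text
t 17.30 tip [-86.2  -5.4  56.5] lug [60.1 -5.4 45.6] yaw,pitch,roll [ 0.   -1.22  0.03] F(tray) [ 0.1 -0.5 -4.6] M [-0.02 -0.2   0.09] w 0.126
t 17.30 pos [ 0.5251 -0.118   0.1223] dp [0.005 0.029 0.066] ang [ 0.123 -0.007  0.   ] F [-0.01 -0.46 -4.6 ] w 0.126
t 17.30 pos [ 0.5251 -0.118   0.1223] dp [0.005 0.055 0.102] ang [ 0.243 -0.007  0.   ] F [-0.01 -0.46 -4.6 ] w 0.126
```

Lugs are 9 mm into their sockets with no side force. Finish levelling.

Call:
{"op": "jog_arm", "data": {
  "dp": [
    [0, 0.01, 0.02],
    [0, 0.02, 0.04],
    [0, 0.035, 0.06],
    [0, 0.045, 0.08],
    [0, 0.055, 0.1]
  ],
  "angular": [
    [0.05, 0, 0],
    [0.1, 0, 0],
    [0.15, 0, 0],
    [0.2, 0, 0],
    [0.24, 0, 0]
  ],
  "claw": [4, 4, 4, 4, 4]
}}

```text
t: 17.8
eef_pos: [0.5264, -0.1183, 0.1199]
tool_rot: [-0.0, 0.77, 0.637, 0.0]
contact_force: [0.5, -0.5, -3.9]
gripper_width: 0.127
```

```bash
python3 - <<'E'
from h import *
where()
P,Rt=tray(-.0861,.0545,0,-.0053); plan(P,Rt)
E
```

```text
t 17.80 tip [-86.2  -5.4  55.8] lug [59.8 -5.4 41.9] yaw,pitch,roll [ 0.   -0.02  0.03] F(tray) [ 0.6 -0.4 -3.9] M [-0.04 -0.29  0.09] w 0.127
t 17.80 pos [ 0.5264 -0.1183  0.1199] dp [0.005 0.004 0.055] ang [ 0.004 -0.006  0.001] F [ 0.48 -0.47 -3.93] w 0.127
```

Call:
{"op": "jog_arm", "data": {
  "dp": [
    [0, 0, 0.02],
    [0, 0, 0.04],
    [0, 0, 0.06],
    [0, 0, 0.07],
    [0, 0, 0.07]
  ],
  "angular": [
    [0, 0, 0],
    [0, 0, 0],
    [0, 0, 0],
    [0, 0, 0],
    [0, 0, 0]
  ],
  "claw": [4, 4, 4, 4, 4]
}}

```text
t: 18.3
eef_pos: [0.5265, -0.1183, 0.119]
tool_rot: [0.0, 0.771, 0.637, 0.0]
contact_force: [-2.4, 0.0, 5.2]
gripper_width: 0.128
```

```bash
python3 - <<'E'
from h import *
where()
E
```

```text
t 18.30 tip [-86.1  -5.4  54.9] lug [59.9 -5.4 41.1] yaw,pitch,roll [ 0.   -0.06  0.  ] F(tray) [-2.4 -0.4  5.2] M [-0.06  0.43  0.08] w 0.128
```

Call:
{"op": "jog_arm", "data": {
  "dp": [
    [0, 0, 0],
    [0, 0, 0],
    [0, 0, 0],
    [0, 0, 0],
    [0, 0, 0]
  ],
  "angular": [
    [0, 0, 0],
    [0, 0, 0],
    [0, 0, 0],
    [0, 0, 0],
    [0, 0, 0]
  ],
  "claw": [14, 17, 22, 30, 40],
  "grip_force": 20
}}

```text
t: 18.8
eef_pos: [0.5263, -0.1182, 0.1181]
tool_rot: [-0.0, 0.77, 0.637, 0.0]
contact_force: [-0.3, 0.7, 0.5]
gripper_width: 0.468
```

```bash
python3 - <<'E'
from h import *
where();cam('wrist','w15.png')
E
```

```text
t 18.80 tip [-86.3  -5.4  54. ] lug [59.7 -5.4 40.1] yaw,pitch,roll [ 0.   -0.03  0.03] F(tray) [-0.4  0.6  0.5] M [-0.02  0.04  0.02] w 0.468
```

View pics/w15.png

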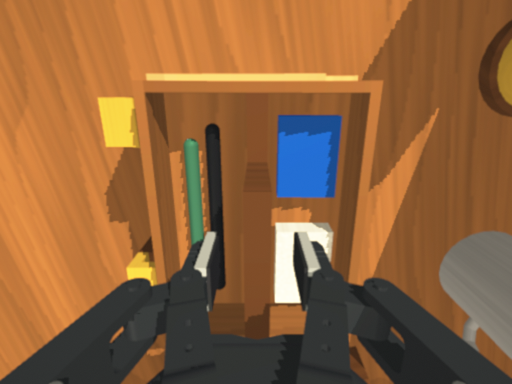

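Released and the tray sits still. Withdraw straight up and away.

Call:
{"op": "jog_arm", "data": {
  "dp": [
    [0, 0, -0.2],
    [0, 0, -0.8],
    [0, 0, -2],
    [0, 0, -3.5],
    [0, 0, -5]
  ],
  "angular": [
    [0, 0, 0],
    [0, 0, 0],
    [0, 0, 0],
    [0, 0, 0],
    [0, 0, 0]
  ],
  "claw": [45, 45, 45, 45, 45]
}}

```text
t: 19.35
eef_pos: [0.5261, -0.118, 0.2456]
tool_rot: [0.0, 0.77, 0.638, 0.001]
contact_force: [0.3, -0.4, 0.5]
gripper_width: 0.53
```

Call:
{"op": "jog_arm", "data": {
  "dp": [
    [1, 0, 0],
    [2.5, 0, 0],
    [4, 0, 0],
    [5.5, 0, 0],
    [6.5, 0, 0]
  ],
  "angular": [
    [0, 0, 0],
    [0, 0, 0],
    [0, 0, 0],
    [0, 0, 0],
    [0, 0, 0]
  ],
  "claw": [45, 45, 45, 45, 45]
}}

```text
t: 19.85
eef_pos: [0.557, 0.0447, 0.2449]
tool_rot: [0.0, 0.77, 0.639, 0.001]
contact_force: [0.7, -0.2, -0.4]
gripper_width: 0.529
```

```bash
python3 - <<'E'
from h import *
where()
c=cam('scene');cv2.imwrite('pics/s16.png',cv2.resize(c['pixels'][170:310,80:260],None,fx=4.4,fy=4.2,interpolation=cv2.INTER_CUBIC))
c=cam('top');cv2.imwrite('pics/t16.png',cv2.resize(c['pixels'][150:240,275:405],None,fx=6,fy=6,interpolation=cv2.INTER_CUBIC))
E
```

```text
t 19.85 tip [-86.6 160.3 180.7] lug [ 59.4 160.7 167.1] yaw,pitch,roll [ 0.16 -0.12  0.12] F(tray) [ 0.7 -0.1 -0.4] M [ 0.03 -0.02 -0.02] w 0.529
```

View pics/s16.png

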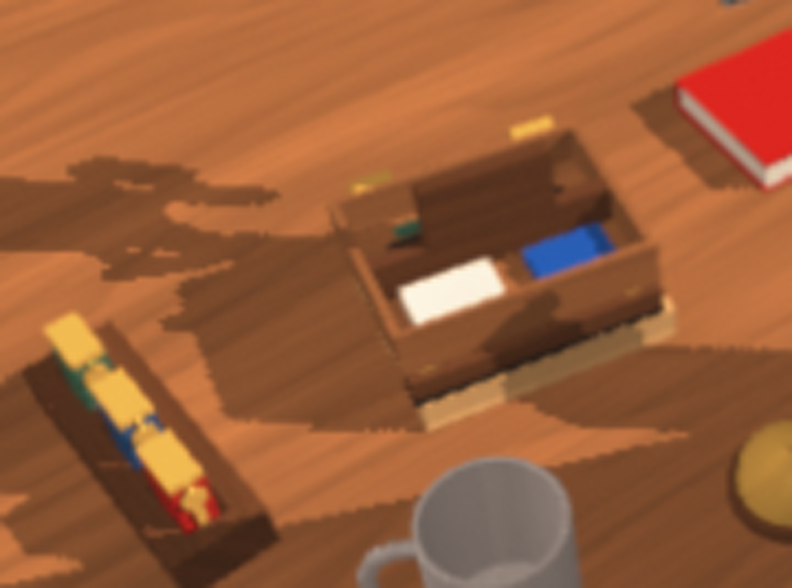

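View pics/t16.png

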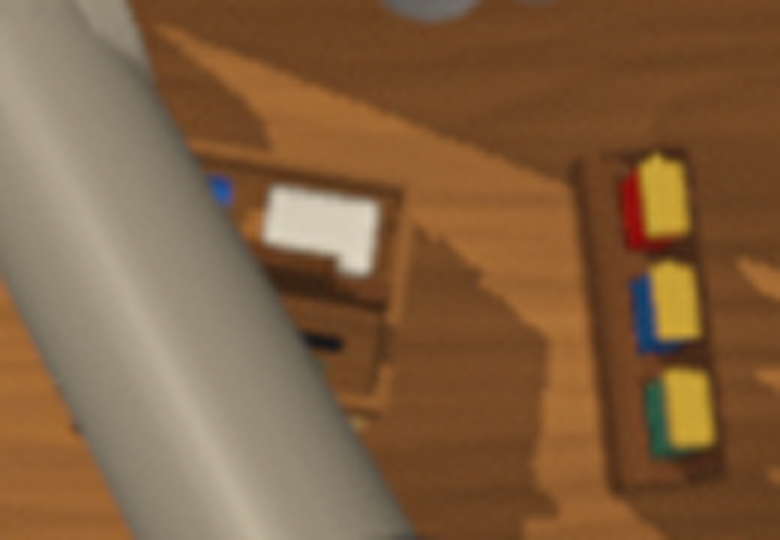

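```bash
python3 - <<'E'
from h import *
c=cam('scene');cv2.imwrite('pics/s17.png',cv2.resize(c['pixels'][205:270,155:240],None,fx=9,fy=9,interpolation=cv2.INTER_CUBIC))
Rl=R.from_euler('z',YAW,degrees=True)
for y in (66.6,-77.4):
  for z in (.055,.0575,.060,.0625,.065,.095): print(y,z,(proj(c,L0+Rl.apply([.0675,y/1000,z]))-[155,205])*9)
E
```

```text
66.6 0.055 [624.23419888 298.81550057]
66.6 0.0575 [623.94572978 293.87268065]
66.6 0.06 [623.65639118 288.91352114]
66.6 0.0625 [623.3661794  283.93794516]
66.6 0.065 [623.07509076 278.94587538]
66.6 0.095 [619.51226264 217.72573915]
-77.4 0.055 [202.9585486  464.72899411]
-77.4 0.0575 [201.92880365 459.84318073]
-77.4 0.06 [200.89570756 454.94034552]
-77.4 0.0625 [199.85924488 450.02040373]
-77.4 0.065 [198.81940006 445.08327008]
-77.4 0.095 [186.07167692 384.46491644]
```

View pics/s17.png

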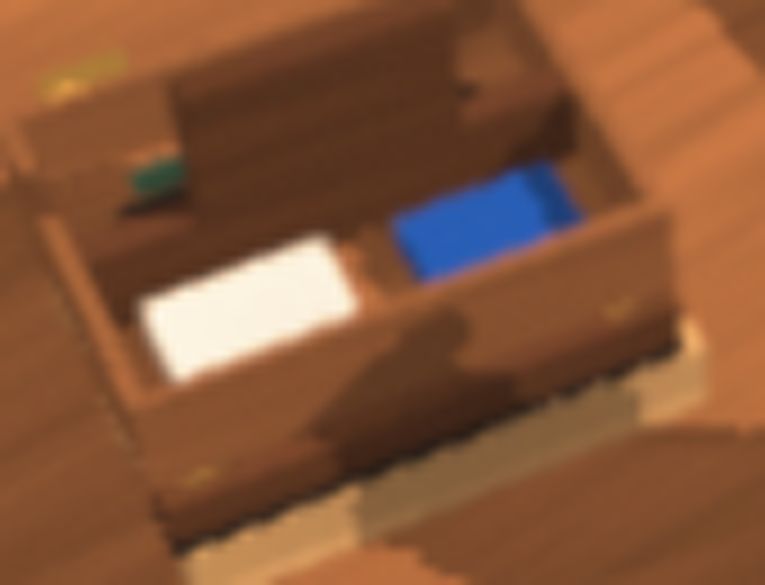

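```bash
python3 - <<'E'
from h import *
plan([.60,-.14,.25],down(35))
E
```

```text
t 20.00 pos [0.5569 0.0437 0.2445] dp [-6.908  3.043 -0.225] ang [ 0.011 -0.025  8.888] F [ 0.3  -0.76 -0.11] w 0.526
```

Call:
{"op": "jog_arm", "data": {
  "dp": [
    [-1.5, 0.4, -0.1],
    [-3.0, 1.0, -0.2],
    [-4.5, 1.8, -0.2],
    [-5.8, 2.5, -0.2],
    [-6.9, 3.0, -0.2]
  ],
  "angular": [
    [0, 0, 1.2],
    [0, 0, 2.7],
    [0, 0, 4.2],
    [0, 0, 5.7],
    [0, 0, 7.2]
  ],
  "claw": [45, 45, 45, 45, 45]
}}

```text
t: 20.5
eef_pos: [0.5979, -0.1467, 0.249]
tool_rot: [0.001, 0.931, 0.364, 0.0]
contact_force: [0.3, 1.0, -0.8]
gripper_width: 0.527
```

```bash
python3 - <<'E'
from h import *
plan([.67,-.14,.21],R.from_euler('z',-10.8,degrees=True)*R.from_euler('y',25,degrees=True)*down(0))
E
```

```text
t 20.50 pos [ 0.5979 -0.1467  0.249 ] dp [2.303 1.757 1.562] ang [ 2.346 -4.639 10.516] F [ 0.33  1.05 -0.79] w 0.527
```

Call:
{"op": "jog_arm", "data": {
  "dp": [
    [0.3, 0.2, 0.2],
    [0.6, 0.5, 0.4],
    [0.9, 0.7, 0.6],
    [1.2, 0.9, 0.8],
    [1.5, 1.1, 1.0]
  ],
  "angular": [
    [0.3, -0.6, 1.4],
    [0.6, -1.2, 2.8],
    [0.9, -1.8, 4.2],
    [1.3, -2.5, 5.6],
    [1.5, -3.0, 6.8]
  ],
  "claw": [45, 45, 45, 45, 45]
}}

```text
t: 21.0
eef_pos: [0.6444, -0.138, 0.2236]
tool_rot: [-0.013, 0.987, 0.074, -0.144]
contact_force: [0.1, -0.3, -0.1]
gripper_width: 0.528
```

```bash
python3 - <<'E'
from h import *
plan([.67,-.14,.21],R.from_euler('z',-10.8,degrees=True)*R.from_euler('y',25,degrees=True)*down(0))
c=cam('wrist','w18.png')
E
```

```text
t 21.00 pos [ 0.6444 -0.138   0.2236] dp [1.111 0.251 0.23 ] ang [ 0.856 -1.615  3.746] F [ 0.12 -0.26 -0.06] w 0.528
```

View pics/w18.png

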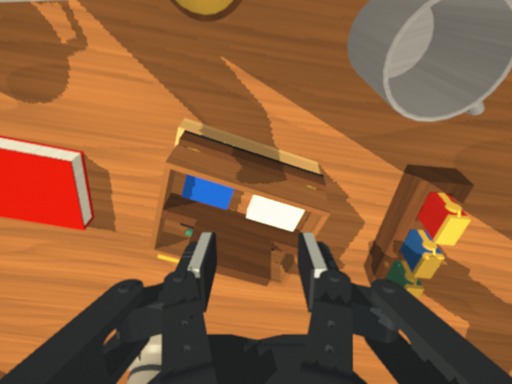

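Call:
{"op": "jog_arm", "data": {
  "dp": [
    [0.2, 0, 0.1],
    [0.4, 0.1, 0.2],
    [0.7, 0.2, 0.4],
    [0.9, 0.2, 0.6],
    [0.9, 0.2, 0.8]
  ],
  "angular": [
    [0.2, -0.5, 1.0],
    [0.4, -1.0, 2.0],
    [0.6, -1.5, 3.0],
    [0.8, -2.0, 3.7],
    [0.8, -2.5, 3.7]
  ],
  "claw": [45, 45, 45, 45, 45]
}}

```text
t: 21.55
eef_pos: [0.6603, -0.1402, 0.1977]
tool_rot: [-0.015, 0.964, -0.088, -0.252]
contact_force: [-0.3, -0.1, -0.1]
gripper_width: 0.53
```

```bash
python3 - <<'E'
from h import *
print(get_obs()['eef_pos'])
c=cam('wrist','w19.png'); c=cam('wrist')
Rl=R.from_euler('z',YAW,degrees=True)
for P in ([.0745,.09,.055],[.0745,-.09,.055],[.068,.0845,.055],[.068,-.0955,.055],[.068,.0845,.095],[.068,-.0955,.095],[.067,.0665,.055],[.067,-.0775,.055]): print(P,proj(c,L0+Rl.apply(P)).round(1))
E
```

```text
[ 0.66031539 -0.14023902  0.19774495]
[0.0745, 0.09, 0.055] [168.5 156.7]
[0.0745, -0.09, 0.055] [340.4 157. ]
[0.068, 0.0845, 0.055] [175.1 161.4]
[0.068, -0.0955, 0.055] [344.1 161.5]
[0.068, 0.0845, 0.095] [167.7 189.4]
[0.068, -0.0955, 0.095] [353.1 189.2]
[0.067, 0.0665, 0.055] [192.4 162.1]
[0.067, -0.0775, 0.055] [327.2 162.2]
```

View pics/w19.png

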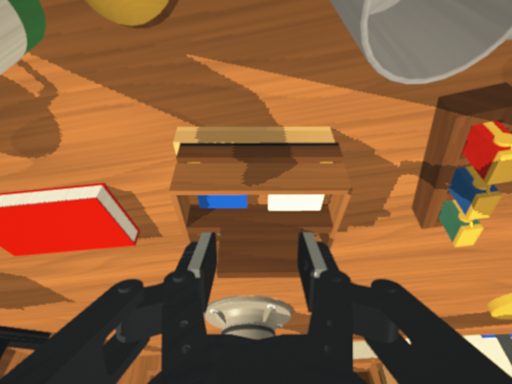

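```bash
python3 - <<'E'
from h import *
im=cv2.imread('pics/w19.png'); cv2.imwrite('pics/w19c.png',cv2.resize(im[115:215,160:360],None,fx=4,fy=6,interpolation=cv2.INTER_CUBIC))
E
```

```text
(no output)
```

View pics/w19c.png

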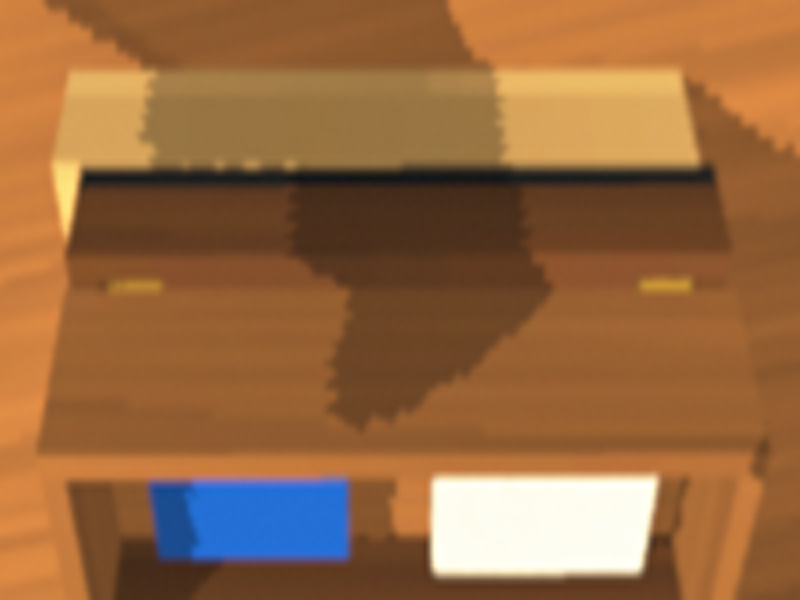

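```bash
python3 - <<'E'
from h import *
o=get_obs(); print(o['t'],o['contact_force'].round(1))
print(hand_in())
E
```

```text
21.65 [-0.1  0.5 -0.2]
the job is handed in; nothing more can be done
None
```

I put the red key tag upright in the free pocket. I then stacked the brown upper tray on the lower tray and released it, and handed in at about 21.7 s.

- **Tag:** it touched the pocket floor at about 5 N. The pictures afterwards show it standing in line with the blue and green tags.
- **Tray:** the pictures put the socket bar about 5.5 mm to −y, so I offset the tray by about that much. At 10° tilt the tongues slid under both keepers. Both lugs then went into their sockets with less than 1 N of side force, so I did not have to search for the bar.
- **Seating:** the tray touched down level, with its underside at 54.9 mm against the 55 mm rim. Vertical contact was about 10 N. Forces after release were near zero, and the arm is clear.
- **Open point:** the last close picture shows a strip of each lug about 2 pixels high at the bar. I read this as the front gap of the sockets, because the tray's height and level agree with it being home. I did not press down on the tray again to confirm this. The other things on the desk look unmoved, but I did not measure them again.

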